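# Clear the carving bench

### The arm

A 6-joint arm with a two-finger parallel gripper is mounted at the origin on the work surface. World frame = base frame: x ahead of the robot, y to its left, z up, the work surface at z = 0. Lengths are in m, angles in degrees, forces in N, time in s.
With the tool pointing down it reaches from about 0.375 to 0.9 m from the base axis. Payload 3.1 kg.
Tool frame: the origin (TCP) lies at the very end of the fingers, on their centre line; the grasp point (between the pads) lies 19 mm behind it; z points along the fingers, y is the line along which they close (so a half turn about z gives the same grasp; the last joint's range is limited). The gripper opens to 87 mm and grips with 3 to 60 N. Pads are 19 mm wide; open, the fingers measure 117 mm over their backs; the gripper's body (75 mm by 190 mm) begins 51 mm behind the grasp point.
Start: joints at [-84.024, 30.224, 82.088, -0, 67.689, -10.227], TCP at [0.174, -0.6, 0.223] pointing down, gripper open.
Joint ranges: [-176.69, 176.69], [-43.24, 126.21], [12.49, 139.97], [-82, 262], [0, 151.66], [-163.58, 163.58]. Speed limits (degrees/s): [159.86, 159.86, 180, 180, 180, 180].

### API

Orientations are given as a 3x3 rotation matrix whose columns are the frame's x, y, z axes.
In Python, from rig import readout, viewer, ticket gives the robot as it stands.
- The arm moves only by the tool send_rows, never from a script. Its argument "moves" is a list of rows, each a list of 6 numbers: the shift along the tool's x, y, z in units of 250 mm (1.0 is 250 mm), then the turn, a rotation vector about the tool's x, y, z in units of 90 degrees (1.0 is 90 degrees). A call has 1 to 12 rows; each row is the pose to reach, as a shift and turn from the pose commanded when the call began, along the tool's axes at that moment; what a row does not reach only later rows make up. A row lasts 1/10 s, in which the tool goes at most 50 mm and 8.59 degrees, less where a joint would pass 70% of its speed; a pose out of reach is approached as far as the arm can. A call with a number of a shift or a turn outside -1 to 1 is refused whole. A call with a gripper value outside its range is refused whole. "grip" is the opening, from 0 (shut) to 1 (fully open), set as the call begins (left out, the last holds). The fingers move at their own pace and stop on an object; the grip force is fixed at half the most. Time passes only in rows, so rows that repeat a pose let the fingers close. It gives the time, the measured TCP pose, the force, the opening and the grip force at its end, in the units of the state.
- readout.read_state(): the state, without advancing time (a new reading comes with each control period).
- viewer.capture(name): name is "scene" or "top" or "wrist"; returns (picture, depth): 480x640x3 uint8, red, green, blue; 480x640 float32, m along the optical axis (not along the pixel's ray), 0 where there is no reading.
- viewer.camera_info(name): a dict with "fx", "fy", "cx", "cy" (pixels), "R" (3x3) and "t" (3): a world point X has camera coordinates R X + t; the wrist camera has in their place "tool_from_camera" (4x4, takes a point from camera to tool coordinates, whose origin is the TCP and whose axes are the flange's). Camera axes: x right, y down, z forward; pixel columns grow to the right and rows downward; lengths in m; the calibration is good to about 2 mm. A picture is of the moment at which its call begins: read the wrist's pose just before it. camera_info takes no time and is no camera call.
- ticket.hand_in(): hands the job in; it is judged then, once.
The state is a dict: "time_s": time; "joint_positions": joint angles; "qvel": joint speeds; "tau": joint torques, N m; "position": TCP position; "tcp_rot": TCP orientation; "force": force on the tool from outside, world axes, zero at the start; "moment": the same for the moment, N m; "opening": opening from 0.0 (shut) to 1.0 (fully open); "grasp_force": force on a finger pad.
Only numpy, scipy, OpenCV 4.12 (cv2) and the standard library are available. Lean on these libraries where they do the work, as an engineer would, in place of code of your own. Each camera call takes 0.05 s, during which the arm holds its last target. There are 200 camera calls.

### The job

The carving is done, so clear the bench: first slide the clamp's jaw fully back from the carved panel, then take the panel out and set it straight and centred on the sloped stand, carved face up, its lower end resting against the stand's lip. Lift the lid of the black chest open until it leans back on its stop, and lay every chisel that is on the bench flat inside the chest; leave the jaw back and the lid open, and do not disturb the other things.

Things in the scene. Friction and masses are not known exactly. Their poses are not given: they have to be found in the camera images.
- chest: Low black wooden chest with brass studs, fixed, 195 mm (its x) by 240 mm (its y) by 60 mm high without the lid; walls and floor 8 mm thick, so the inside is 179 by 224 mm and 52 mm deep. Origin: centre of the underside; -x is the front, where the tab is, +x the hinge side; z up. It lies at the robot's right with the hinge side outwards.
- lid (a joint): Angle of the chest's lid in rad: 0 shut, 1.8 leaning back on its stop. 0.35 kg, 10 mm thick. It falls shut if let go below about 1.57 and falls back onto its stop beyond that.
- lid_tab (a point): Grip point of the brass pull tab, 26 mm wide (chest's y), 10 mm thick, sticking out 45 mm in the lid's plane from the middle of its front edge; the point is at mid-thickness, 30 mm out from the lid's edge, and moves with the lid, 225 mm from the hinge line. Pinched across its width, the tab can pivot between the fingers, so the gripper may stay upright.
- lid_hinge (a point): Point on the hinge line (which runs along the chest's y), at the middle of the chest's hinge-side rim, 60.5 mm above the table, on the underside of the lid.
- clamp: Beech carving clamp, fixed, at the robot's left: a bed 240 mm (its x) by 84 mm (y), 16 mm high, with a fixed stop block at its +x end that rises to 30 mm. Origin: centre of the underside; z up.
- clamp_bed (a point): Point on top of the clamp's bed where the centre of the panel's underside lies at the start.
- jaw (a joint): How far the clamp's sliding jaw is drawn back, in m, towards the clamp's -x: 0 closed on the panel, 0.045 fully back on its stop. It takes about 3 N and stays where it is left. A 5 mm steel lip on the jaw overlaps the panel's end by 8 mm from above when closed.
- jaw_grip (a point): Grip point of the jaw's handle: an upright square block 24 by 24 mm, sides along the clamp's x and y, that stands 30 mm above the jaw; the point is on its axis, 13 mm below its top (75 mm above the table) and 62 mm above the table.
- panel: Carved walnut panel, 140 mm (its x) by 56 mm (y) by 20 mm thick, 0.16 kg. Origin: centre of the underside; z out of the carved face.
- stand: Fixed display stand ahead of the robot: a sloped beech board 180 mm long and 76 mm wide, rising towards the stand's +x at 0.436 rad (25 degrees), with a lip 14 mm high (square to the slope) across its lower (-x) end. Origin: centre of the underside; z up.
- stand_seat (a point): Point on the sloped surface where the centre of the panel's underside comes to lie when the panel's length runs up the slope, centred, with its lower end touching the lip. Its axes are the stand's (z up, x level towards the high end).
- chisel_a: Broad wood-carving chisel, 150 mm long, 0.1 kg, lying on the bench: flat-sided wooden handle 88 mm long, 24 mm wide, 22 mm high, then a steel blade 62 mm long and 16 mm wide. Origin: on the handle's underside, near the centre of mass, a good place to grip across; x points along the tool to the blade tip (82 mm from the origin; the butt is at -68 mm), z up. It may be absent.
- chisel_b: Narrow wood-carving chisel, 150 mm long, 0.1 kg, lying on the bench: flat-sided wooden handle 88 mm long, 24 mm wide, 22 mm high, then a steel blade 62 mm long and 11 mm wide. Origin: on the handle's underside, near the centre of mass, a good place to grip across; x points along the tool to the blade tip (82 mm from the origin; the butt is at -68 mm), z up. It may be absent.
- chisel_c: Very broad wood-carving chisel, 150 mm long, 0.1 kg, lying on the bench: flat-sided wooden handle 88 mm long, 24 mm wide, 22 mm high, then a steel blade 62 mm long and 18 mm wide. Origin: on the handle's underside, near the centre of mass, a good place to grip across; x points along the tool to the blade tip (82 mm from the origin; the butt is at -68 mm), z up. It may be absent.
- chisel_d: Medium wood-carving chisel, 150 mm long, 0.1 kg, lying on the bench: flat-sided wooden handle 88 mm long, 24 mm wide, 22 mm high, then a steel blade 62 mm long and 13 mm wide. Origin: on the handle's underside, near the centre of mass, a good place to grip across; x points along the tool to the blade tip (82 mm from the origin; the butt is at -68 mm), z up. It may be absent.
- mallet: Bystander, to be left alone: a wooden carver's mallet. Origin: underside.
- glue: Bystander, to be left alone: a glue jar, 60 mm across and 110 mm tall. Origin: underside.
- tumbler: Bystander, to be left alone: a glass tumbler. Origin: underside.
- pencil: Bystander, to be left alone: a white pencil, 140 mm long. Origin: underside.
- slice: Bystander, to be left alone: a round slice of wood, 110 mm across. Origin: underside.
- chair1: Bystander, to be left alone: a miniature wooden chair. Origin: underside.
- chair2: Bystander, to be left alone: another miniature wooden chair. Origin: underside.

How it is judged:
By the outcome, as a careful person would: the job done as asked, in the order asked, and still so for the second after the job is handed in, with the robot touching nothing.
Of chisel_a, chisel_b, chisel_c, chisel_d only 3 to 4 are there at a start; the rules pass over those that are not, and their reading is None.
At some moment in a run one of chisel_a, chisel_b, chisel_c, chisel_d may be knocked a few centimetres aside while the robot is not near it.
Once in a run the grip may slacken for a moment while it holds something.
It also fails if it takes over 210 s, if anything falls off the work surface, if the arm or the gripper's body presses on something with over 40 N, if the wrist force passes 120 N, or if a joint passes its speed limit or range.

## Working session

There is one attempt and no reset: what is moved stays moved. The work goes in short steps, Python scripts to look and compute and a tool call to move; the robot and the scene stay as the last step left them, time stands still between calls to the robot, and variables do not carry over. Pictures are saved under pics/ and viewed, at most 14 in all, crops included, and the job is handed in when it is done.

Besides the shell and the picture viewer there is one more tool, called after "Call:" in YAML: its name, and indented under it one key for each argument. send_rows: Moves the arm, as the interface text tells. Shifts and turns lie within -1 to 1; 1 stands for 250 mm of shift or 90 degrees of turn. Its arguments: {"type":"object","properties":{"moves":{"type":"array"},"grip":{"type":"number"}},"required":["moves"]}

```bash
ls; mkdir -p pics; python3 - <<'E'
from rig import readout, viewer
import cv2, numpy as np
for n in ["scene","top"]:
    p,d=viewer.capture(n); cv2.imwrite(f"pics/{n}0.png",p[:,:,::-1]); np.savez(f"{n}0.npz",p=p,d=d)
    print(n,viewer.camera_info(n))
print(viewer.camera_info("wrist"))
print(readout.read_state())
E
```

```text
pics
scene {'fx': 574.9826284654619, 'fy': 574.9826284654619, 'cx': 317.925178370557, 'cy': 248.77314806151122, 'R': array([[-0.84703228,  0.53140942, -0.01184714],
       [ 0.46388658,  0.7281563 , -0.50457669],
       [-0.25951024, -0.43288848, -0.86328559]]), 't': array([ 0.46896107, -0.21880476,  1.49176357])}
top {'fx': 512.1161142603173, 'fy': 512.1161142603173, 'cx': 315.098826851557, 'cy': 233.45301224707458, 'R': array([[-2.37976057e-02, -9.99716788e-01,  1.29609367e-04],
       [-9.82988720e-01,  2.33757870e-02, -1.82172307e-01],
       [ 1.82117684e-01, -4.46266928e-03, -9.83266614e-01]]), 't': array([1.21227558e-04, 5.40300218e-01, 1.16294196e+00])}
{'fx': 360.89163033754585, 'fy': 360.89163033754585, 'cx': 318.81116422976544, 'cy': 238.79020664926372, 'tool_from_camera': array([[-2.04447604e-04, -9.69081934e-01, -2.46739058e-01,
         6.61230640e-02],
       [ 9.99999941e-01, -1.30345871e-04, -3.16657461e-04,
         1.12689266e-03],
       [ 2.74705607e-04, -2.46739108e-01,  9.69081904e-01,
        -1.61174872e-01],
       [ 0.00000000e+00,  0.00000000e+00,  0.00000000e+00,
         1.00000000e+00]])}
{'time_s': 0.1, 'joint_positions': array([-8.40270478e+01,  3.02756648e+01,  8.21508911e+01, -1.18541180e-03,
        6.76901252e+01, -1.02286181e+01]), 'qvel': array([ 0.04652426, -0.13011888, -0.12400288, -0.04969067, -0.10104818,
       -0.05244034]), 'tau': array([ 4.99452017e-04, -4.40985453e+01, -1.77150625e+01,  6.35368167e-02,
        5.33306866e-02, -4.54240933e-05]), 'position': array([ 0.17432239, -0.59948569,  0.22163753]), 'tcp_rot': array([[ 9.60283881e-01,  2.79024755e-01, -2.30949468e-04],
       [ 2.79024640e-01, -9.60281811e-01,  2.02342056e-03],
       [ 3.42807851e-04, -2.00749874e-03, -9.99997926e-01]]), 'force': array([ 0.67070048, -0.67324746, -0.56142408]), 'moment': array([-0.03366038,  0.08309303,  0.01215374]), 'grasp_force': 0.0, 'opening': 1.0044864784883731}
```

View pics/top0.png

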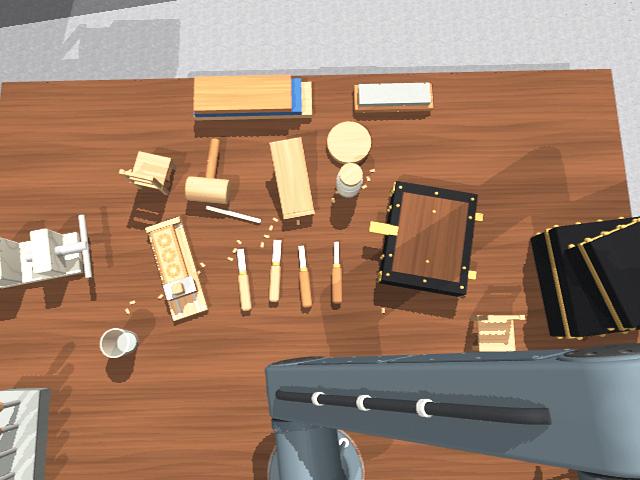

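View pics/scene0.png

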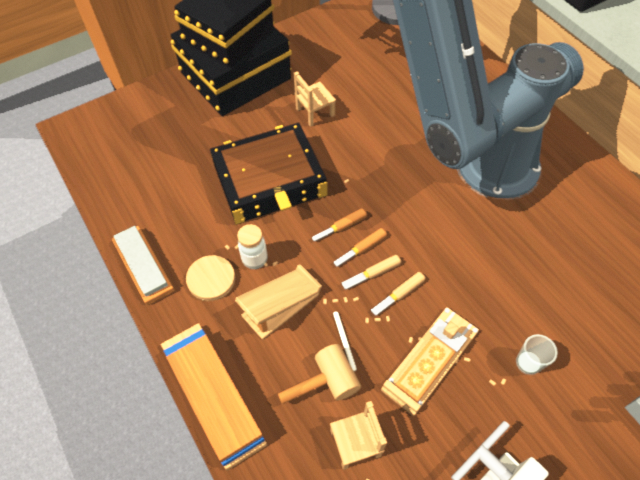

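The top view shows four chisels (x 240–340, y 240–310), the clamp at (176,270) with jaw at its lower end, the stand at (292,178), and the chest at (430,238) with its tab at (383,229). The scene view confirms the same four chisels, with the blades pointing away from the robot.

```bash
cat > h.py <<'E'
import numpy as np, cv2
from rig import readout, viewer
def cloud(name,d,info=None):
    c=info or viewer.camera_info(name)
    v,u=np.mgrid[:480,:640]
    P=np.stack([(u-c['cx'])/c['fx']*d,(v-c['cy'])/c['fy']*d,d],-1)
    if 'R' in c: return (P-c['t'])@c['R']
    s=readout.read_state(); T=c['tool_from_camera']
    return (P@T[:3,:3].T+T[:3,3])@s['tcp_rot'].T+s['position']
def rect(P,m):
    (c,s,a)=cv2.minAreaRect((P[m][:,:2]*1000).astype(np.float32))
    if s[0]<s[1]: s=s[::-1]; a+=90
    return np.round(c,1),np.round(s,1),round((a+90)%180-90,1),int(m.sum())
def roi(x0,x1,y0,y1):
    m=np.zeros((480,640),bool); m[y0:y1,x0:x1]=1; return m
E
python3 - <<'E'
from h import *
z=np.load('top0.npz');p,d=z['p'],z['d'];P=cloud('top',d);Z=P[...,2]
t=roi(100,500,120,330)&(d>0)
print('table z',np.median(Z[roi(200,230,310,340)]))
for n,r in dict(c1=(232,258,240,315),c2=(264,286,232,308),c3=(292,315,238,312),c4=(328,346,234,308)).items():
    m=roi(*r)&(Z>.012); print(n,rect(P,m),np.percentile(Z[m],[50,95]))
    m=roi(*r)&(Z>.004); print('  all',rect(P,m))
hsv=cv2.cvtColor(p,cv2.COLOR_RGB2HSV)
ch=roi(365,490,175,305)&(Z>.045)
yel=(hsv[...,0]>24)&(hsv[...,0]<34)&(hsv[...,1]>150)&(hsv[...,2]>150)
m=roi(365,402,215,240)&yel&(Z>.045); print('tab',rect(P,m),np.median(Z[m]))
m=ch&(hsv[...,2]<70); print('chest black',rect(P,m),np.median(Z[m]))
m=ch&roi(398,480,175,305);print('chest all',rect(P,m),np.percentile(Z[m],[5,50,95]))
# stand
s=roi(262,320,130,225)&(Z>.01); print('stand',rect(P,s))
A=np.c_[P[s][:,:2],np.ones(s.sum())];k=Z[s]
for i in range(4):
    w=np.linalg.lstsq(A,k,rcond=None)[0]; r=abs(A@w-k); A,k=A[r<.006],k[r<.006]
print('plane',w,np.degrees(np.arctan(np.hypot(*w[:2]))),np.degrees(np.arctan2(w[1],w[0])),len(k))
for v in range(130,225,4): print(v,[int(1000*Z[v,u]) for u in range(264,322,6)])
# clamp
c=roi(140,212,210,325)
for lo in (.008,.024,.033,.06):
    m=c&(Z>lo); print('clamp',lo,rect(P,m))
m=c&(Z>.030)&(Z<.039);print('panel',rect(P,m))
m=c&(Z>.066)&(Z<.085);print('handle',rect(P,m),np.median(Z[m]))
for n,r in dict(mallet=(180,235,135,208),pencil=(203,264,203,225),glue=(334,366,160,200),slice=(325,373,120,166),tumbler=(98,140,325,360),chair1=(118,178,148,195),chair2=(470,528,310,352)).items():
    m=roi(*r)&(Z>.005); print(n,rect(P,m),Z[m].max())
o=p[200:330,130:360];cv2.imwrite('pics/crop1.png',cv2.resize(o,None,fx=3.4,fy=3.4,interpolation=cv2.INTER_CUBIC)[:,:,::-1])
E
```

```text
table z 0.00033342942770292884
c1 (array([386.6, 116.2]), array([264.2,  96.5]), 41.4, 509) [0.01977953 0.02582515]
  all (array([396.1, 125.7]), array([282.4, 120.6]), 36.9, 620)
c2 (array([415.1,  68.6]), array([232.5,  75.2]), 20.5, 523) [0.01921948 0.02449661]
  all (array([423.6,  80.5]), array([255.4,  95.2]), 19.7, 614)
c3 (array([417.8,  13.6]), array([199.9,  24.3]), 5.1, 476) [0.02025793 0.02526351]
  all (array([428.7,  18.6]), array([218.3,  54.2]), -0.6, 576)
c4 (array([416.6, -56.8]), array([213.3,  46.8]), -14.6, 462) [0.02011568 0.02558834]
  all (array([425.2, -58.1]), array([226.3,  62.8]), -10.1, 538)
tab (array([0., 0.]), array([0., 0.]), 0.0, 0) nan
chest black (array([ 450.2, -236.5]), array([459.3, 260.3]), -30.7, 2844) 0.07038050706059953
chest all (array([ 447.5, -240.8]), array([461. , 266.9]), -31.2, 7810) [0.06663921 0.07103553 0.0749465 ]
stand (array([541.6,  17.4]), array([446.7,  75.9]), 9.2, 2488)
plane [0.01515596 0.07894926 0.04872398] 4.5961721311694195 79.1330850903431 164
130 [2, -2, 0, -1, -2, 2, -5, 1, -1, -1]
134 [-2, 2, 0, 1, 1, -3, 2, -3, 1,
[... 1250 characters left out ...]
,  81.1]), 17.7, 1231)
handle (array([416.5, 304.9]), array([23.7, 23.6]), -72.4, 111) 0.07376935772276963
mallet (array([546.5, 183.4]), array([565.4, 179.6]), 22.4, 1512) 1.2419097239521393
pencil (array([503.5,  89.6]), array([404.1,  99.5]), 41.6, 224) 1.2419097239521393
glue (array([525.1, -75.6]), array([427.7,  71. ]), -8.9, 801) 1.2419097239521393
slice (array([576.2, -87.8]), array([524.9, 119.2]), -4.6, 1505) 1.2419097239521393
tumbler (array([298.3, 249.6]), array([514.4,  69.8]), -89.3, 816) 1.2419097239521393
chair1 (array([571. , 209.9]), array([648.3, 147.4]), 53.6, 1340) 1.2419097239521393
chair2 (array([ 305.4, -261. ]), array([507.3,  91.2]), 89.9, 1490) 1.2419097239521393
  return _methods._mean(a, axis=axis, dtype=dtype,
  ret = ret.dtype.type(ret / rcount)
```

View pics/crop1.png

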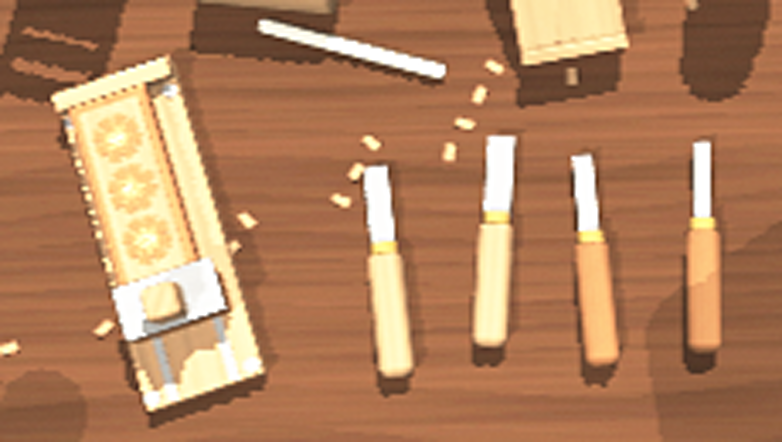

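The crop shows the four chisels with their blades toward +x. The panel in the clamp has its jaw lip at the robot-side end, at about crop (165,300). Pixels without depth spoiled the fits, so I'm refining.

```bash
cat >> h.py <<'E'
def big(m):
    n,l,s,_=cv2.connectedComponentsWithStats(m.astype(np.uint8),connectivity=4)
    return l==1+np.argmax(s[1:,4]) if n>1 else m
E
cat > m1.py <<'E'
from h import *
z=np.load('top0.npz');p,d=z['p'],z['d'];P=cloud('top',d);Z=np.where(d>0,P[...,2],-1)
Z=np.where(Z<.3,Z,-1)
for n,r in dict(c1=(232,258,240,315),c2=(264,286,232,308),c3=(292,315,238,312),c4=(328,346,234,308)).items():
    m=big(roi(*r)&(Z>.012)); print(n,rect(P,m),np.percentile(Z[m],[50,95]))
    m=big(roi(*r)&(Z>.004)); print('  all',rect(P,m))
hsv=cv2.cvtColor(p,cv2.COLOR_RGB2HSV)
ch=roi(365,490,175,305)&(Z>.05)
print(hsv[229,383],Z[229,378:400:3])
m=big(ch); print('chest+tab',rect(P,m))
mm=cv2.morphologyEx(m.astype(np.uint8),cv2.MORPH_OPEN,np.ones((25,25)))>0
print('chest',rect(P,mm),np.percentile(Z[mm],[5,50,95]))
m=big(m&~cv2.dilate(mm.astype(np.uint8),np.ones((3,3))).astype(bool)&roi(365,402,215,245)); print('tab',rect(P,m),np.median(Z[m]))
s=big(roi(262,320,130,225)&(Z>.012)); print('stand',rect(P,s))
A=np.c_[P[s][:,:2],np.ones(s.sum())];k=Z[s]
for i in range(5):
    w=np.linalg.lstsq(A,k,rcond=None)[0]; r=abs(A@w-k); A,k=A[r<.006],k[r<.006]
print('plane',w,np.degrees(np.arctan(np.hypot(*w[:2]))),np.degrees(np.arctan2(w[1],w[0])),len(k))
c=roi(140,212,210,325)
for lo in (.008,.022,.04,.066):
    m=big(c&(Z>lo)); print('clamp',lo,rect(P,m))
m=big(c&(Z>.032)&(Z<.041));print('panel',rect(P,m))
for n,r in dict(mallet=(180,235,135,208),pencil=(203,264,203,225),glue=(334,366,160,200),slice=(325,373,120,166),tumbler=(98,140,325,360),chair1=(118,178,148,195),chair2=(470,528,310,352)).items():
    m=big(roi(*r)&(Z>.005)); print(n,rect(P,m),Z[m].max())
E
python3 m1.py
```

```text
c1 (array([439.4, 161.3]), array([148.7,  23.7]), 6.1, 497) [0.01967933 0.02479399]
  all (array([439.6, 163.3]), array([149.9,  27.3]), 7.5, 550)
c2 (array([459. ,  83.9]), array([148.4,  24.2]), -4.3, 520) [0.01919817 0.02435505]
  all (array([459.7,  85.4]), array([149.5,  27.3]), -4.3, 566)
c3 (array([442.9,  15.7]), array([148. ,  23.9]), 4.7, 469) [0.02024409 0.0249558 ]
  all (array([443.2,  16.2]), array([148.8,  27.2]), 4.4, 513)
c4 (array([438.4, -62.7]), array([122.9,  24. ]), -1.6, 425) [0.02049266 0.02553466]
  all (array([450.9, -62.5]), array([147.8,  26.7]), -2.0, 493)
[ 29 101 255] [0.07165035 0.06859132 0.06994549 0.06822826 0.07497498 0.07103981
 0.07432942 0.07131767]
chest+tab (array([ 526. , -269.3]), array([261.3, 241.7]), 78.7, 8987)
chest (array([ 544.3, -299.3]), array([192.2, 123.3]), -4.5, 3561) [0.06733302 0.07120337 0.07503164]
tab (array([ 543. , -176.5]), array([73.9, 71.3]), 87.3, 614) 0.07041085850385007
stand (array([673.6,  38.9]), array([179. ,  75.9]), 9.3, 2469)
plane [ 0.45241554  0.06956372 -0.24918675] 24.595103822642873 8.741377881429822 218
[... 245 characters left out ...]
), array([23.7, 23.6]), -72.4, 111)
panel (array([502.6, 336.8]), array([134.5,  56.9]), 17.9, 1223)
mallet (array([707.1, 238.5]), array([160.1,  99.9]), -7.2, 1449) 0.06789571491778687
pencil (array([602.1, 187. ]), array([137.7,  11.5]), 73.5, 199) 0.015038053382807245
glue (array([685.5, -99.4]), array([98.5, 60.2]), -3.9, 795) 0.11645495673833871
slice (array([ 759.8, -103.8]), array([146.3, 107.1]), -1.8, 1488) 0.11352796196268486
tumbler (array([294.4, 448.4]), array([86.3, 64.4]), -66.4, 777) 0.08658163569956596
chair1 (array([706.2, 391. ]), array([106.3,  81.5]), 75.9, 1304) 0.13340129737766884
chair2 (array([ 300.6, -427.2]), array([102.8,  81.9]), -89.5, 1430) 0.13414235913616898
```

Call:
send_rows:
  moves:
    - [0.84,-0.59,-0.12,0,0,0]
    - [0.84,-0.59,-0.12,0,0,0]
    - [0.84,-0.59,-0.12,0,0,0]
    - [0.84,-0.59,-0.12,0,0,0]
    - [0.84,-0.59,-0.12,0,0,0]
    - [0.84,-0.59,-0.12,0,0,0]
  grip: 1

```text
time_s: 0.7
position: [0.3371, -0.395, 0.2528]
tcp_rot: [[0.959, 0.284, 0.0], [0.284, -0.959, 0.003], [0.001, -0.003, -1.0]]
force: [0.0, -0.4, -0.2]
opening: 0.999
grasp_force: 0.0
```

```bash
cat >> h.py <<'E'
from scipy.spatial.transform import Rotation as Ro
def tool(yaw,pitch=0):
    """tool down with x along yaw; pitch: x axis raised by pitch degrees (tool z normal to a slope rising along yaw)"""
    a=np.radians(yaw);R=np.array([[np.cos(a),np.sin(a),0],[np.sin(a),-np.cos(a),0],[0,0,-1]]).T
    R=np.column_stack([[np.cos(a),np.sin(a),0],[np.sin(a),-np.cos(a),0],[0,0,-1]])
    return R@Ro.from_euler('y',pitch,degrees=True).as_matrix()
def go(*targets):
    """targets (x,y,z mm, yaw[,pitch]); prints rows in tool units from the pose now"""
    s=readout.read_state();R0=s['tcp_rot'];p0=s['position']
    print('now',np.round(p0*1000,1),'yaw',round(np.degrees(np.arctan2(R0[1,0],R0[0,0])),2),'t',round(s['time_s'],1),'F',np.round(s['force'],1),'open',round(s['opening'],3),'gf',round(s['grasp_force'],1),'j',np.round(s['joint_positions'][[0,5]]))
    for t in targets:
        dp=R0.T@(np.array(t[:3])/1000-p0)
        rv=Ro.from_matrix(R0.T@tool(*t[3:])).as_rotvec()
        print(t,'->',np.round(dp/.25,3),np.round(rv/(np.pi/2),3),'rows',int(np.ceil(max(np.linalg.norm(dp)/.05,np.degrees(np.linalg.norm(rv))/8.59))))
E
python3 - <<'E'
from h import *
go((520,-180,250,17),(560,0,250,17.9))
z=np.load('top0.npz');p,d=z['p'],z['d'];P=cloud('top',d);Z=P[...,2];h=cv2.cvtColor(p,cv2.COLOR_RGB2HSV)
m=big(roi(365,402,215,245)&(h[...,0]>22)&(h[...,0]<35)&(h[...,1]>80)&(h[...,2]>200)&(Z>.05)&(d>0));print('tab',rect(P,m))
E
```

```text
now [ 337.1 -395.   252.8] yaw 16.49 t 0.7 F [ 0.  -0.4 -0.2] open 0.999 gf 0.0 j [-62.  12.]
(520, -180, 250, 17) -> [ 0.946 -0.617  0.014] [-0.002 -0.001 -0.006] rows 6
(560, 0, 250, 17.9) -> [ 1.303 -1.262  0.016] [-0.002 -0.001 -0.016] rows 10
tab (array([ 545.4, -172.5]), array([63.3, 24.5]), 80.6, 269)
```

Call:
send_rows:
  moves:
    - [0.95,-0.62,0.01,0,0,0]
    - [0.95,-0.62,0.01,0,0,0]
    - [0.95,-0.62,0.01,0,0,0]
    - [0.95,-0.62,0.01,0,0,0]
    - [0.95,-0.62,0.01,0,0,0]
    - [0.95,-0.62,0.01,0,0,0]

```text
time_s: 1.3
position: [0.5212, -0.1829, 0.2497]
tcp_rot: [[0.96, 0.281, 0.0], [0.281, -0.96, 0.0], [0.0, -0.0, -1.0]]
force: [0.6, -0.6, -0.8]
opening: 1.002
grasp_force: 0.0
```

```bash
python3 - <<'E'
from h import *
go((560,50,300,9),(450,230,260,17.9),(416.5,304.9,250,17.9))
E
```

```text
now [ 521.2 -182.9  249.7] yaw 16.29 t 1.3 F [ 0.6 -0.6 -0.8] open 1.002 gf 0.0 j [-31.  43.]
(560, 50, 300, 9) -> [ 0.41  -0.851 -0.201] [-0.    -0.     0.081] rows 5
(450, 230, 260, 17.9) -> [ 0.19  -1.665 -0.041] [-0.    -0.    -0.018] rows 9
(416.5, 304.9, 250, 17.9) -> [ 1.45e-01 -1.99e+00 -1.00e-03] [-0.    -0.    -0.018] rows 10
```

Call:
send_rows:
  moves:
    - [0.41,-0.85,-0.2,0,0,0.08]
    - [0.41,-0.85,-0.2,0,0,0.08]
    - [0.41,-0.85,-0.2,0,0,0.08]
    - [0.41,-0.85,-0.2,0,0,0.08]
    - [0.41,-0.85,-0.2,0,0,0.08]
    - [0.41,-0.85,-0.2,0,0,0.08]

```text
time_s: 1.9
position: [0.56, 0.0519, 0.3011]
tcp_rot: [[0.987, 0.162, 0.003], [0.162, -0.987, 0.001], [0.003, -0.001, -1.0]]
force: [0.0, -0.5, -1.5]
opening: 1.0
grasp_force: 0.0
```

```bash
python3 - <<'E'
from h import *
go((450,230,260,17.9),(416.5,304.9,150,17.9))
p,d=viewer.capture('wrist');P=cloud('wrist',d);np.savez('w1.npz',p=p,d=d,P=P)
cv2.imwrite('pics/w1.png',p[:,:,::-1])
E
```

```text
now [560.   51.9 301.1] yaw 9.33 t 1.9 F [ 0.  -0.5 -1.5] open 1.0 gf 0.0 j [-6. 74.]
(450, 230, 260, 17.9) -> [-0.319 -0.774  0.164] [-0.    -0.002 -0.095] rows 5
(416.5, 304.9, 150, 17.9) -> [-0.404 -1.091  0.604] [-0.    -0.002 -0.095] rows 7
```

View pics/w1.png

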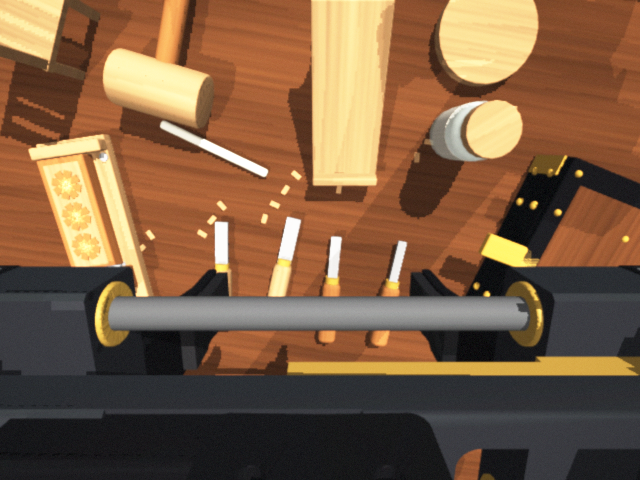

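The wrist view shows the stand with its lip at (345,181). The chisels, chest tab (505,250) and clamp are partly visible. I'll measure the stand's lip and axis from this depth.

```bash
python3 - <<'E'
from h import *
z=np.load('w1.npz');p,d,P=z['p'],z['d'],z['P'];Z=np.where(d>0,P[...,2],-1)
print('table',np.median(Z[200:215,160:190]))
s=big(roi(300,402,0,195)&(Z>.010)); print('stand',rect(P,s))
Q=P[s];A=np.c_[Q[:,:2],np.ones(len(Q))];k=Q[:,2]
for i in range(6):
    w=np.linalg.lstsq(A,k,rcond=None)[0]; r=abs(A@w-k); A,k=A[r<.004],k[r<.004]
yaw=np.degrees(np.arctan2(w[1],w[0]));print('plane',w,np.degrees(np.arctan(np.hypot(*w[:2]))),yaw,len(k))
# side edges: per image row, leftmost/rightmost points on the board plane
on=s&(abs(P[...,:2]@w[:2]+w[2]-Z)<.005)
L=[];Rr=[]
for v in range(5,170,3):
    u=np.flatnonzero(on[v]); 
    if len(u)>20: L.append(P[v,u[0]]);Rr.append(P[v,u[-1]])
L=np.array(L);Rr=np.array(Rr)
for E in (L,Rr):
    c=np.polyfit(E[:,0],E[:,1],1);r=E[:,1]-np.polyval(c,E[:,0]);g=abs(r)<.003;c=np.polyfit(E[g,0],E[g,1],1);print('edge y=%.4f x + %.4f'%tuple(c),'ang',np.degrees(np.arctan(c[0])),'at x=.67',np.polyval(c,.67))
a=np.radians(9.1);e=np.array([np.cos(a),np.sin(a)])
t=Q[:,:2]@e;h=Q[:,2]
for b in np.arange(t.min(),t.min()+.05,.002):
    g=(t>=b)&(t<b+.002)
    if g.sum():print(round(b*1000+1,1),g.sum(),np.round(np.percentile(h[g],[10,50,90])*1000,1),'plane',round(float(np.median(Q[g][:,:2]@w[:2]+w[2]))*1000,1))
# clamp pieces
s=big(roi(20,150,130,265)&(Z>.032)&(Z<.040));print('panel',rect(P,s))
# tab
h=cv2.cvtColor(p,cv2.COLOR_RGB2HSV);m=big(roi(475,545,225,275)&(h[...,0]>22)&(h[...,0]<35)&(h[...,1]>90)&(h[...,2]>150)&(Z>.05));print('tab',rect(P,m),np.median(Z[m]))
E
```

```text
table -0.0021303470127233826
stand (array([671.6,  36. ]), array([172.4,  76.2]), 9.1, 13537)
plane [ 0.45680176  0.07229826 -0.25379498] 24.819961471754063 8.993632842218247 12694
edge y=0.1583 x + -0.0322 ang 8.994203352661987 at x=.67 0.0738100603709583
edge y=0.1567 x + -0.1068 ang 8.907772212073283 at x=.67 -0.0017983194587431611
583.7 123 [29.7 31.1 32.5] plane 16.3
585.7 102 [31.3 32.5 33.4] plane 17.1
587.7 91 [32.2 33.5 34.2] plane 18.1
589.7 130 [33.1 34.1 35. ] plane 19.0
591.7 127 [31.2 32.8 34.5] plane 20.0
593.7 128 [26.7 28.6 30.6] plane 20.9
595.7 126 [22.4 24.6 26.2] plane 21.8
597.7 66 [21.1 22.2 23.4] plane 22.6
599.7 126 [22.4 23.4 24.5] plane 23.6
601.7 128 [23.2 24.6 25.7] plane 24.6
603.7 68 [24.2 25.2 26.3] plane 25.4
605.7 124 [25.2 26.2 27.3] plane 26.4
607.7 128 [25.9 27.3 28.5] plane 27.5
609.7 88 [26.9 28.2 29.2] plane 28.2
611.7 107 [27.8 29.1 30.1] plane 29.2
613.7 129 [28.8 29.9 31.1] plane 30.2
615.7 130 [30.  30.9 32.1] plane 31.1
617.7 69 [30.7 31.5 33. ] plane 31.9
619.7 127 [31.3 32.4 33.6] plane 32.9
621.7 132 [32.1 33.6 34.7] plane 33.7
623.7 132 [33.7 34.7 35.6] plane 34.8
625.7 122 [34.4 35.7 37. ] plane 35.6
627.7 75 [35.3 36.5 37.4] plane 36.6
629.7 133 [35.9 37.1 38.2] plane 37.2
631.7 134 [37.3 38.3 39.3] plane 38.3
633.7 134 [38.4 39.3 40.2] plane 39.3
panel (array([501.4, 333.6]), array([135.5,  57.6]), 17.5, 5014)
tab (array([ 545. , -174.5]), array([62.5, 24.9]), 78.8, 916) 0.06892105709437606
```

Call:
send_rows:
  moves:
    - [-0.32,-0.77,0.16,0,0,-0.095]
    - [-0.32,-0.77,0.16,0,0,-0.095]
    - [-0.32,-0.77,0.16,0,0,-0.095]
    - [-0.32,-0.77,0.16,0,0,-0.095]
    - [-0.32,-0.77,0.16,0,0,-0.095]
    - [-0.5,-0.93,0.16,0,0,-0.095]
    - [-0.5,-0.93,0.16,0,0,-0.095]
    - [-0.5,-0.93,0.16,0,0,-0.095]

```text
time_s: 2.75
position: [0.3985, 0.2572, 0.2599]
tcp_rot: [[0.953, 0.303, -0.0], [0.303, -0.953, -0.001], [-0.001, 0.001, -1.0]]
force: [0.3, -0.1, 0.1]
opening: 0.999
grasp_force: 0.0
```

```bash
python3 - <<'E'
from h import *
go((416.5,304.9,110,17.8))
p,d=viewer.capture('wrist');P=cloud('wrist',d);np.savez('w2.npz',p=p,d=d,P=P)
cv2.imwrite('pics/w2.png',p[:,:,::-1])
Z=np.where(d>0,P[...,2],-1)
X=(P[...,:2]-[.4165,.305]);near=np.hypot(X[...,0],X[...,1])<.04
m=big(near&(Z>.064)&(Z<.085)&roi(0,640,0,268));print('handle',rect(P,m),np.median(Z[m]))
X=(P[...,:2]-[.5,.336]);near=np.hypot(X[...,0],X[...,1])<.11
m=big(near&(Z>.0315)&(Z<.038));print('panel',rect(P,m),np.median(Z[m]))
E
```

```text
now [398.5 257.2 259.9] yaw 17.61 t 2.8 F [ 0.3 -0.1  0.1] open 0.999 gf 0.0 j [19. 92.]
(416.5, 304.9, 110, 17.8) -> [ 0.127 -0.161  0.599] [ 0.001  0.    -0.002] rows 4
handle (array([419.7, 305.9]), array([24.1, 23.1]), -72.2, 620) 0.07385413087239705
panel (array([505.2, 337.5]), array([134.9,  56.3]), 17.7, 7744) 0.03611771350710867
```

View pics/w2.png

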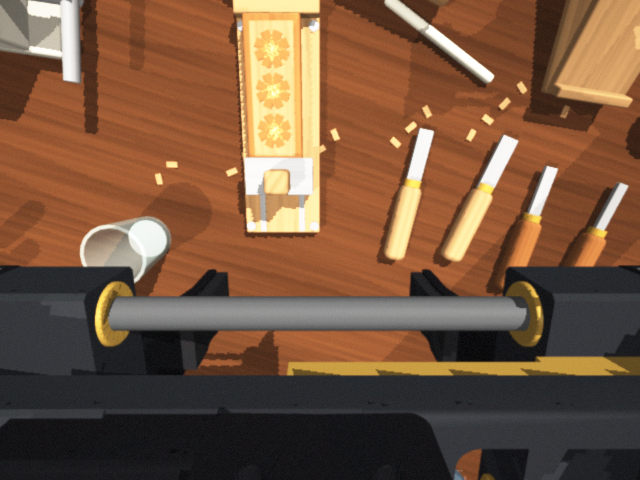

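The wrist view shows the jaw handle at (277,181) and the panel at (272,85), with the bed clear behind the jaw.

Call:
send_rows:
  moves:
    - [0.135,-0.16,0.6,0,0,0]
    - [0.135,-0.16,0.6,0,0,0]
    - [0.135,-0.16,0.6,0,0,0]
    - [0.135,-0.16,0.6,0,0,0]
    - [0.135,-0.16,0.7,0,0,0]
    - [0.135,-0.16,0.78,0,0,0]
    - [0.135,-0.16,0.845,0,0,0]
    - [0.135,-0.16,0.845,0,0,0]
  grip: 0.7

```text
time_s: 3.6
position: [0.4202, 0.3049, 0.0484]
tcp_rot: [[0.954, 0.3, -0.001], [0.3, -0.954, -0.001], [-0.001, 0.001, -1.0]]
force: [-0.4, 0.4, 0.6]
opening: 0.7
grasp_force: 0.0
```

Call:
send_rows:
  moves:
    - [0,0,0,0,0,0]
    - [0,0,0,0,0,0]
    - [0,0,0,0,0,0]
    - [0,0,0,0,0,0]
    - [0,0,0,0,0,0]
    - [0,0,0,0,0,0]
    - [0,0,0,0,0,0]
  grip: 0

```text
time_s: 4.3
position: [0.419, 0.3071, 0.0492]
tcp_rot: [[0.954, 0.301, 0.0], [0.301, -0.954, 0.001], [0.001, -0.001, -1.0]]
force: [-2.2, 4.1, 3.2]
opening: 0.274
grasp_force: 30.0
```

Call:
send_rows:
  moves:
    - [-0.03,0,0,0,0,0]
    - [-0.06,0,0,0,0,0]
    - [-0.09,0,0,0,0,0]
    - [-0.12,0,0,0,0,0]
    - [-0.14,0,0,0,0,0]
    - [-0.16,0,0,0,0,0]
    - [-0.175,0,0,0,0,0]
    - [-0.185,0,0,0,0,0]
    - [-0.19,0,0,0,0,0]
    - [-0.19,0,0,0,0,0]

```text
time_s: 5.3
position: [0.3778, 0.2941, 0.0492]
tcp_rot: [[0.954, 0.301, 0.008], [0.301, -0.954, 0.004], [0.009, -0.002, -1.0]]
force: [4.1, 6.6, -2.6]
opening: 0.274
grasp_force: 30.0
```

Call:
send_rows:
  moves:
    - [-0.01,0,0,0,0,0]
    - [-0.02,0,0,0,0,0]
    - [-0.02,0,0,0,0,0]
    - [-0.02,0,0,0,0,0]

```text
time_s: 5.7
position: [0.3778, 0.2941, 0.0493]
tcp_rot: [[0.953, 0.301, 0.017], [0.301, -0.954, 0.008], [0.019, -0.002, -1.0]]
force: [10.7, 6.9, -10.0]
opening: 0.273
grasp_force: 30.0
```

Call:
send_rows:
  moves:
    - [0.025,0,0,0,0,0]
    - [0.025,0,0,0,0,0]
    - [0.025,0,0,0,0,0]
    - [0.025,0,0,0,0,0]
    - [0.025,0,0,0,0,0]
  grip: 0.7

```text
time_s: 6.2
position: [0.3742, 0.2919, 0.0487]
tcp_rot: [[0.953, 0.302, -0.001], [0.302, -0.953, -0.001], [-0.001, 0.0, -1.0]]
force: [-0.9, 0.6, -0.7]
opening: 0.635
grasp_force: 0.0
```

Call:
send_rows:
  moves:
    - [0,0,-0.12,0,0,0]
    - [0,0,-0.3,0,0,0]
    - [0,0,-0.6,0,0,0]
    - [0,0,-0.8,0,0,0]
    - [0,0,-0.8,0,0,0]
  grip: 1

```text
time_s: 6.7
position: [0.3762, 0.2929, 0.253]
tcp_rot: [[0.953, 0.302, 0.006], [0.302, -0.953, 0.003], [0.007, -0.001, -1.0]]
force: [0.8, 0.9, -1.0]
opening: 0.984
grasp_force: 0.0
```

```bash
python3 - <<'E'
from h import *
p,d=viewer.capture('wrist');P=cloud('wrist',d)
Z=np.where(d>0,P[...,2],-1)
X=(P[...,:2]-[.5,.336]);near=np.hypot(X[...,0],X[...,1])<.11
m=big(near&(Z>.0315)&(Z<.038));r=rect(P,m);print('panel',r,np.median(Z[m]))
X=(P[...,:2]-[.375,.292]);near=np.hypot(X[...,0],X[...,1])<.04
m=big(near&(Z>.064)&(Z<.085)&roi(0,640,0,268));print('handle',rect(P,m))
p2,d2=viewer.capture('top');P2=cloud('top',d2);Z2=np.where(d2>0,P2[...,2],-1)
X=(P2[...,:2]-[.5,.336]);near=np.hypot(X[...,0],X[...,1])<.11
m=big(near&(Z2>.0315)&(Z2<.040));print('panel top',rect(P2,m),np.median(Z2[m]))
go((501,336,100,17.8),(501,336,20,17.8))
E
```

```text
panel (array([449., 299.]), array([35.9, 18.2]), -26.7, 203) 0.03715431172451547
handle (array([379. , 294.1]), array([23.9, 23.4]), 17.1, 621)
panel top (array([519.2, 342.2]), array([115.4,  56.7]), 17.7, 854) 0.03621008715758302
now [377.  293.3 252.9] yaw 17.57 t 6.8 F [ 0.7  0.3 -0.3] open 0.988 gf 0.0 j [24. 97.]
(501, 336, 100, 17.8) -> [ 0.518 -0.012  0.616] [-0.001 -0.006 -0.003] rows 5
(501, 336, 20, 17.8) -> [ 0.515 -0.012  0.936] [-0.001 -0.006 -0.003] rows 6
```

```bash
python3 - <<'E'
from h import *
p,d=viewer.capture('wrist');P=cloud('wrist',d);Z=np.where(d>0,P[...,2],-1)
cv2.imwrite('pics/w3.png',p[:,:,::-1])
X=(P[...,:2]-[.5,.336]);near=np.hypot(X[...,0],X[...,1])<.11
print(np.histogram(Z[near],bins=np.arange(.0,.06,.002)))
for a,b in((.031,.042),(.029,.044)):
    m=near&(Z>a)&(Z<b);print([rect(P,q) for q in [big(m)]])
p,d=viewer.capture('top');P=cloud('top',d);Z=np.where(d>0,P[...,2],-1)
m=big(roi(140,212,210,325)&(Z>.066)&(Z<.1));print('handle top',rect(P,m))
E
```

```text
(array([   1,    0,    0,    0,   80, 2514, 3245,  165,   18,   21,   23,
         56,  174,   49,  111, 2541, 5235,  792,    0,    0,    0,    0,
          0,    0,    0,    0,    0,    0,    0]), array([0.   , 0.002, 0.004, 0.006, 0.008, 0.01 , 0.012, 0.014, 0.016,
       0.018, 0.02 , 0.022, 0.024, 0.026, 0.028, 0.03 , 0.032, 0.034,
       0.036, 0.038, 0.04 , 0.042, 0.044, 0.046, 0.048, 0.05 , 0.052,
       0.054, 0.056, 0.058]))
[(array([496.9, 335.3]), array([139.2,  55.5]), 17.6, 7985)]
[(array([497.2, 335.4]), array([140.1,  56. ]), 17.7, 8672)]
handle top (array([364.2, 289.1]), array([16.6,  1.5]), -75.9, 10)
```

View pics/w3.png

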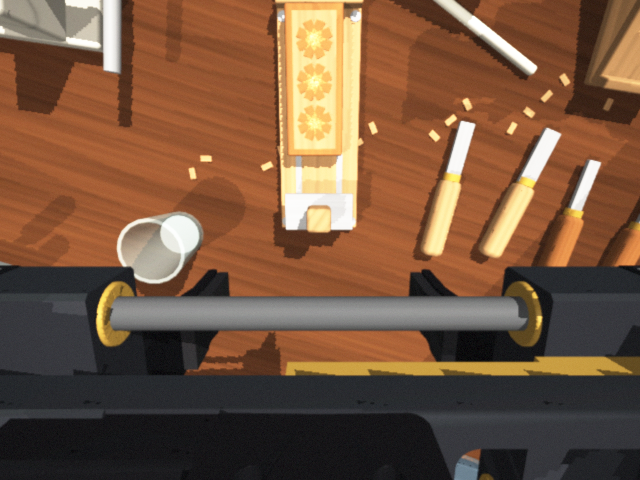

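```bash
python3 - <<'E'
from h import *
for i in range(2):
    p,d=viewer.capture('wrist');P=cloud('wrist',d);Z=np.where(d>0,P[...,2],-1)
    X=(P[...,:2]-[.5,.336]);near=np.hypot(X[...,0],X[...,1])<.11
    print(rect(P,big(near&(Z>.029)&(Z<.044))))
    X=(P[...,:2]-[.375,.292]);near=np.hypot(X[...,0],X[...,1])<.05
    m=big(near&(Z>.060)&(Z<.085)&roi(0,640,0,260));print('handle',rect(P,m))
go((500,336,100,17.7),(500,336,20,17.7))
E
```

```text
(array([496.1, 335.3]), array([134.5,  56.1]), 17.7, 8724)
handle (array([375.5, 292.6]), array([24.2, 24. ]), 17.0, 634)
(array([495.8, 335.4]), array([133. ,  56.2]), 17.7, 8675)
handle (array([376.1, 293.2]), array([23.8, 23.2]), 17.5, 635)
now [373.6 291.6 247.3] yaw 17.55 t 7.0 F [0.6 0.4 0. ] open 0.999 gf 0.0 j [24. 97.]
(500, 336, 100, 17.7) -> [ 0.538 -0.017  0.587] [ 0.     0.002 -0.002] rows 4
(500, 336, 20, 17.7) -> [ 0.539 -0.017  0.907] [ 0.     0.002 -0.002] rows 6
```

Call:
send_rows:
  moves:
    - [0.535,-0.02,0.2,0,0,0]
    - [0.535,-0.02,0.59,0,0,0]
    - [0.535,-0.02,0.59,0,0,0]
    - [0.535,-0.02,0.59,0,0,0]
    - [0.535,-0.02,0.7,0,0,0]
    - [0.535,-0.02,0.8,0,0,0]
    - [0.535,-0.02,0.87,0,0,0]
    - [0.535,-0.02,0.9,0,0,0]
    - [0.535,-0.02,0.9,0,0,0]

```text
time_s: 7.9
position: [0.4992, 0.3365, 0.0213]
tcp_rot: [[0.953, 0.301, -0.005], [0.301, -0.953, -0.002], [-0.005, 0.001, -1.0]]
force: [1.4, 0.4, 0.5]
opening: 1.001
grasp_force: 0.0
```

Call:
send_rows:
  moves:
    - [0,0,0,0,0,0]
    - [0,0,0,0,0,0]
    - [0,0,0,0,0,0]
    - [0,0,0,0,0,0]
    - [0,0,0,0,0,0]
    - [0,0,0,0,0,0]
    - [0,0,0,0,0,0]
  grip: 0.3

```text
time_s: 8.6
position: [0.5014, 0.3376, 0.0245]
tcp_rot: [[0.953, 0.302, 0.001], [0.302, -0.953, 0.0], [0.001, -0.0, -1.0]]
force: [0.6, -0.9, 4.9]
opening: 0.636
grasp_force: 30.0
```

Call:
send_rows:
  moves:
    - [0,0,-0.05,0,0,0]
    - [0,0,-0.15,0,0,0]
    - [0,0,-0.3,0,0,0]
    - [0,0,-0.5,0,0,0]
    - [0,0,-0.7,0,0,0]
    - [0,0,-0.7,0,0,0]
    - [0,0,-0.7,0,0,0]

```text
time_s: 9.3
position: [0.5014, 0.3376, 0.2006]
tcp_rot: [[0.953, 0.302, 0.003], [0.302, -0.953, 0.001], [0.003, -0.0, -1.0]]
force: [-0.1, 0.1, -2.3]
opening: 0.639
grasp_force: 30.0
```

```bash
python3 - <<'E'
from h import *
go((600,150,200,9,0),(670,36,200,9,25))
p,d=viewer.capture('wrist');P=cloud('wrist',d);cv2.imwrite('pics/w4.png',p[:,:,::-1])
s=readout.read_state();print((P[100:300:20,320]-s['position'])@s['tcp_rot'])
E
```

```text
now [501.4 337.6 200.6] yaw 17.56 t 9.3 F [-0.1  0.1 -2.3] open 0.639 gf 30.0 j [23. 96.]
(600, 150, 200, 9, 0) -> [0.15  0.834 0.003] [-0.    -0.002  0.095] rows 5
(670, 36, 200, 9, 25) -> [0.279 1.354 0.003] [-0.021  0.275  0.094] rows 7
[[ 0.10916788  0.00213752  0.20265626]
 [ 0.09111475  0.00214806  0.20250727]
 [ 0.07207193  0.00207283  0.17279134]
 [ 0.0608988   0.00154583 -0.00990748]
 [ 0.0528862   0.00154716 -0.01112003]
 [ 0.04471061  0.0015501  -0.01181782]
 [ 0.03633107  0.00155392 -0.01225252]
 [ 0.02767141  0.00155896 -0.01233213]
 [ 0.01852553  0.00156656 -0.01163504]
 [ 0.00920084  0.00157299 -0.01137656]]
```

View pics/w4.png

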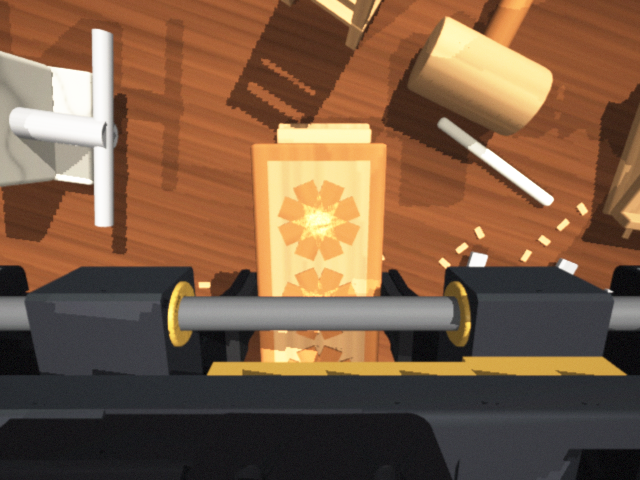

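The panel is held straight, with its face up and its far edge at row 145. The carrying pose is level. I'm checking the clearance to the glue jar.

```bash
python3 - <<'E'
from h import *
for f,r in(('w1',(425,530,85,170)),('top0',(334,366,160,200))):
    z=np.load(f+'.npz');d=z['d'];P=z['P'] if 'P' in z else cloud('top',d)
    m=big(roi(*r)&(d>0)&(P[...,2]>.1)&(P[...,2]<.13));print(f,rect(P,m))
seat=np.array([663.7,35,53]);R=tool(9,25);u,n=R[:,0],-R[:,2]
for a,b in((8,110),(8,40),(6,10),(3,8.5)): print(a,b,np.round(seat+a*u+b*n,1))
t=[tuple(np.round(seat+a*u+b*n,1)) for a,b in((8,110),)]
go((600,180,220,9,12),t[0]+(9,25))
E
```

```text
w1 (array([ 667.2, -100. ]), array([53.1, 52.1]), -28.6, 2710)
top0 (array([666.9, -97.9]), array([51.8, 51.1]), 43.6, 419)
8 110 [624.9  28.9 156.1]
8 40 [654.2  33.5  92.6]
6 10 [664.9  35.2  64.6]
3 8.5 [662.8  34.9  62. ]
now [500.2 337.1 198.7] yaw 17.56 t 9.3 F [ 0.3  0.3 -1.3] open 0.636 gf 30.0 j [23. 96.]
(600, 180, 220, 9, 12) -> [ 0.191  0.719 -0.085] [-0.01   0.134  0.095] rows 4
(np.float64(624.9), np.float64(28.9), np.float64(156.1), 9, 25) -> [0.104 1.326 0.17 ] [-0.021  0.278  0.094] rows 7
```

Call:
send_rows:
  moves:
    - [0.19,0.72,-0.08,-0.01,0.135,0.095]
    - [0.19,0.72,-0.08,-0.01,0.135,0.095]
    - [0.19,0.72,-0.08,-0.01,0.135,0.095]
    - [0.19,0.72,-0.08,-0.01,0.135,0.095]
    - [0.19,0.72,-0.08,-0.01,0.135,0.095]
    - [0.15,0.99,0.0,-0.02,0.278,0.094]
    - [0.15,0.99,0.0,-0.02,0.278,0.094]
    - [0.15,0.99,0.0,-0.02,0.278,0.094]
    - [0.15,0.99,0.0,-0.02,0.278,0.094]

```text
time_s: 10.25
position: [0.6092, 0.1126, 0.1962]
tcp_rot: [[0.898, 0.155, 0.412], [0.139, -0.988, 0.067], [0.418, -0.003, -0.909]]
force: [0.5, -0.6, -1.0]
opening: 0.637
grasp_force: 30.0
```

```bash
python3 - <<'E'
from h import *
go((625,29,156,9,25),(654,33.5,92.6,9,25),(664.9,35.2,64.6,9,25))
E
```

```text
now [609.2 112.6 196.2] yaw 8.82 t 10.2 F [ 0.5 -0.6 -1. ] open 0.637 gf 30.0 j [-2. 71.]
(625, 29, 156, 9, 25) -> [-0.057  0.341  0.15 ] [-0.001  0.003 -0.002] rows 2
(654, 33.5, 92.6, 9, 25) -> [-0.056  0.342  0.429] [-0.001  0.003 -0.002] rows 3
(664.9, 35.2, 64.6, 9, 25) -> [-0.063  0.342  0.549] [-0.001  0.003 -0.002] rows 4
```

Call:
send_rows:
  moves:
    - [-0.055,0.34,0.15,0,0.003,0]
    - [-0.055,0.34,0.15,0,0.003,0]
    - [-0.055,0.34,0.15,0,0.003,0]
    - [-0.055,0.34,0.25,0,0.003,0]
    - [-0.055,0.34,0.35,0,0.003,0]
    - [-0.055,0.34,0.43,0,0.003,0]
    - [-0.055,0.34,0.43,0,0.003,0]
    - [-0.055,0.34,0.43,0,0.003,0]

```text
time_s: 11.05
position: [0.6576, 0.0357, 0.0954]
tcp_rot: [[0.893, 0.158, 0.422], [0.142, -0.987, 0.069], [0.427, -0.002, -0.904]]
force: [-0.4, 0.8, -1.8]
opening: 0.641
grasp_force: 30.0
```

```bash
python3 - <<'E'
from h import *
go((664.9,35.2,64.6,9,25),(662.8,34.9,62,9,25))
s=readout.read_state();R=s['tcp_rot'];p,d=viewer.capture('wrist');P=cloud('wrist',d);cv2.imwrite('pics/w5.png',p[:,:,::-1])
T=(P-s['position'])@R
for v in range(20,280,20):
    z=T[v,:,2];pm=np.flatnonzero((z<.0)&(z>-.02)&(abs(T[v,:,1])<.06)&(d[v]>0));sm=np.flatnonzero((z>.02)&(z<.06)&(abs(T[v,:,1])<.06))
    f=lambda m:np.round([T[v,m[0],1]*1e3,T[v,m[-1],1]*1e3,np.median(T[v,m,0])*1e3,np.median(z[m])*1e3],1) if len(m)>5 else None
    print(v,'panel',f(pm),'board',f(sm))
E
```

```text
now [657.6  35.7  95.4] yaw 9.04 t 11.1 F [-0.4  0.8 -1.8] open 0.641 gf 30.0 j [-11.  45.]
(664.9, 35.2, 64.6, 9, 25) -> [-0.027  0.007  0.124] [-0.002 -0.003  0.   ] rows 1
(662.8, 34.9, 62, 9, 25) -> [-0.039  0.007  0.129] [-0.002 -0.003  0.   ] rows 1
20 panel None board None
40 panel None board None
60 panel None board None
80 panel None board None
100 panel None board [-38.3  36.9  90.5  41.4]
120 panel None board [-38.4  36.8  80.4  41.3]
140 panel None board [-38.2  36.6  70.   41.2]
160 panel [-26.3  28.6  61.1 -11.5] board None
180 panel [-26.   28.7  53.1 -12.2] board None
200 panel [-26.3  29.5  44.8 -12.6] board None
220 panel [-25.9  29.1  36.3 -12.4] board None
240 panel [-26.   29.2  27.6 -12.3] board None
260 panel [-26.1  28.9  18.5 -12.2] board None
```

View pics/w5.png

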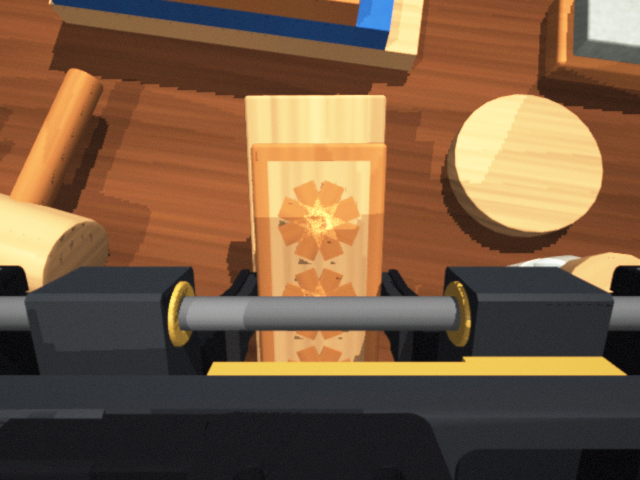

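The panel edges sit at tool y −26 to +29 and the board's at −38 to +37, so the panel needs a shift of about 2 mm towards −y. It is parallel to the slope, with a gap of about 33 mm.

Call:
send_rows:
  moves:
    - [-0.018,-0.008,0.04,-0.002,-0.003,0]
    - [-0.018,-0.008,0.07,-0.002,-0.003,0]
    - [-0.018,-0.008,0.1,-0.002,-0.003,0]
    - [-0.018,-0.008,0.115,-0.002,-0.003,0]
    - [-0.018,-0.008,0.122,-0.002,-0.003,0]
    - [-0.018,-0.008,0.128,-0.002,-0.003,0]
    - [-0.018,-0.008,0.128,-0.002,-0.003,0]
    - [-0.018,-0.008,0.128,-0.002,-0.003,0]

```text
time_s: 11.9
position: [0.6666, 0.0375, 0.0648]
tcp_rot: [[0.895, 0.155, 0.419], [0.141, -0.988, 0.064], [0.424, 0.002, -0.906]]
force: [-0.7, -0.2, -1.7]
opening: 0.637
grasp_force: 30.0
```

Call:
send_rows:
  moves:
    - [0,0,0.004,0,0,0]
    - [0,0,0.008,0,0,0]
    - [0,0,0.012,0,0,0]
    - [0,0,0.012,0,0,0]
    - [0,0,0.012,0,0,0]

```text
time_s: 12.4
position: [0.6671, 0.0376, 0.064]
tcp_rot: [[0.894, 0.155, 0.42], [0.141, -0.988, 0.064], [0.425, 0.002, -0.905]]
force: [-9.5, -3.9, 12.8]
opening: 0.639
grasp_force: 30.0
```

Call:
send_rows:
  moves:
    - [0,0,-0.008,0,0,0]
    - [-0.006,0,-0.008,0,0,0]
    - [-0.012,0,-0.008,0,0,0]
    - [-0.016,0,-0.008,0,0,0]
    - [-0.02,0,-0.008,0,0,0]
    - [-0.02,0,-0.008,0,0,0]
    - [-0.02,0,-0.008,0,0,0]

```text
time_s: 13.1
position: [0.6635, 0.0367, 0.0623]
tcp_rot: [[0.894, 0.154, 0.421], [0.14, -0.988, 0.063], [0.426, 0.002, -0.905]]
force: [0.1, -0.7, 5.1]
opening: 0.644
grasp_force: 30.0
```

Call:
send_rows:
  moves:
    - [-0.006,0,0,0,0,0]
    - [-0.012,0,0,0,0,0]
    - [-0.016,0,0,0,0,0]
    - [-0.02,0,0,0,0,0]
    - [-0.02,0,0,0,0,0]
    - [-0.02,0,0,0,0,0]

```text
time_s: 13.7
position: [0.6626, 0.0364, 0.062]
tcp_rot: [[0.891, 0.154, 0.427], [0.14, -0.988, 0.063], [0.431, 0.004, -0.902]]
force: [7.4, 5.7, 6.0]
opening: 0.638
grasp_force: 30.0
```

Call:
send_rows:
  moves:
    - [0.008,0,0,0,0,0]
    - [0.008,0,0,0,0,0]
    - [0.008,0,0,0,0,0]
    - [0.008,0,0,0,0,0]
  grip: 0.85

```text
time_s: 14.1
position: [0.6588, 0.0365, 0.0595]
tcp_rot: [[0.896, 0.155, 0.417], [0.14, -0.988, 0.064], [0.422, 0.001, -0.907]]
force: [0.8, -0.2, -0.1]
opening: 0.832
grasp_force: 0.0
```

Call:
send_rows:
  moves:
    - [0,0,-0.02,0,0,0]
    - [0,0,-0.08,0,0,0]
    - [0,0,-0.25,0,0,0]
    - [0,0,-0.4,0,0,0]
    - [0,0,-0.55,0,0,0]
    - [0,0,-0.7,0,0,0]
    - [0,0,-0.7,0,0,0]

```text
time_s: 14.8
position: [0.5869, 0.0248, 0.2237]
tcp_rot: [[0.892, 0.154, 0.426], [0.141, -0.988, 0.062], [0.43, 0.005, -0.903]]
force: [0.7, 0.0, 0.1]
opening: 0.849
grasp_force: 0.0
```

```bash
python3 - <<'E'
from h import *
go((500,-50,250,30))
s=readout.read_state();R=s['tcp_rot'];p,d=viewer.capture('wrist');P=cloud('wrist',d);cv2.imwrite('pics/w6.png',p[:,:,::-1])
T=(P-s['position'])@R
z=T[...,2];zb=np.median(z[(abs(T[...,1])<.03)&(abs(T[...,0]-.1)<.01)]);print('board z',zb)
for v in range(40,280,20):
    ok=(abs(T[v,:,1])<.06)&(d[v]>0)&(z[v]>zb-.04)
    pm=np.flatnonzero(ok&(z[v]<zb-.012));sm=np.flatnonzero(ok&(abs(z[v]-zb)<.008))
    f=lambda m:np.round([T[v,m[0],1]*1e3,T[v,m[-1],1]*1e3,np.median(T[v,m,0])*1e3,np.median(z[v][m])*1e3],1) if len(m)>5 else None
    print(v,'panel',f(pm),'board',f(sm))
E
```

```text
now [586.9  24.8 223.7] yaw 9.0 t 14.8 F [0.7 0.  0.1] open 0.849 gf 0.0 j [-13.  54.]
(500, -50, 250, 30) -> [-0.307  0.243 -0.261] [ 0.055 -0.279 -0.23 ] rows 4
board z 0.1910957256301832
40 panel None board None
60 panel None board None
80 panel None board None
100 panel None board None
120 panel None board [-39.8  35.3  88.5 190.9]
140 panel None board [-39.2  34.9  70.7 190.5]
160 panel [-27.7  27.   53.1 170.1] board [-40.   35.3  52.4 190.7]
180 panel [-27.1  27.4  35.5 169.3] board [-39.4  34.7  33.7 189.8]
200 panel [-27.5  27.8  17.3 169.8] board [-40.1  35.1  14.3 190.2]
220 panel [-28.2  27.1  -1.2 168.7] board [-39.6  35.6  -5.5 189.9]
240 panel [-27.4  27.5 -20.5 169.2] board [-39.2  35.  -25.7 189.4]
260 panel [-27.9  27.9 -40.  168.5] board [-39.8  35.6 -46.8 189.9]
```

View pics/w6.png

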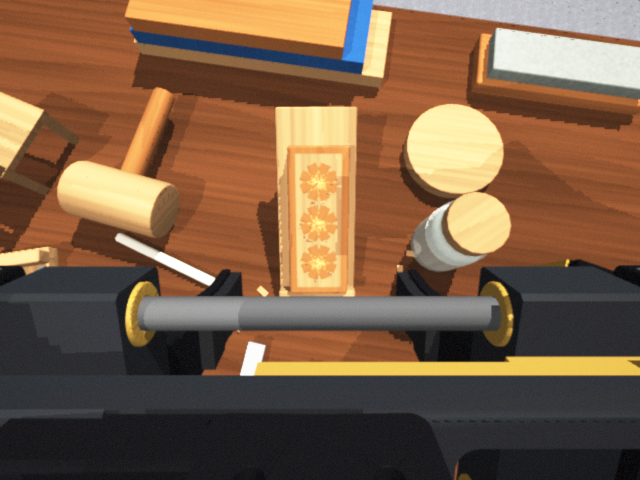

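The panel lies flat with its lower end at the lip (row 293), but it is about 2 mm off centre to the right. I'll re-grip it with a small offset to centre it.

Call:
send_rows:
  moves:
    - [0,-0.01,0.2,0,0,0]
    - [0,-0.01,0.4,0,0,0]
    - [0,-0.01,0.5,0,0,0]
    - [0,-0.01,0.6,0,0,0]
    - [0,-0.01,0.65,0,0,0]
    - [0,-0.01,0.68,0,0,0]
    - [0,-0.01,0.68,0,0,0]
    - [0,-0.01,0.68,0,0,0]

```text
time_s: 15.65
position: [0.6573, 0.0387, 0.0654]
tcp_rot: [[0.895, 0.155, 0.419], [0.141, -0.988, 0.064], [0.424, 0.002, -0.906]]
force: [-0.6, -0.4, 0.0]
opening: 0.852
grasp_force: 0.0
```

Call:
send_rows:
  moves:
    - [0,0,0,0,0,0]
    - [0,0,0,0,0,0]
    - [0,0,0,0,0,0]
    - [0,0,0,0,0,0]
    - [0,0,0,0,0,0]
    - [-0.008,0,0,0,0,0]
    - [-0.016,0,0,0,0,0]
    - [-0.016,0,0,0,0,0]
    - [-0.016,0,0,0,0,0]
  grip: 0.4

```text
time_s: 16.55
position: [0.6578, 0.0381, 0.0659]
tcp_rot: [[0.892, 0.153, 0.426], [0.14, -0.988, 0.063], [0.431, 0.003, -0.902]]
force: [4.3, 2.7, 5.5]
opening: 0.637
grasp_force: 30.0
```

Against the lip. Now I'll release and recheck.

Call:
send_rows:
  moves:
    - [0.004,0,0,0,0,0]
    - [0.008,0,0,0,0,0]
    - [0.008,0,0,0,0,0]
    - [0.008,0,0,0,0,0]
    - [0.008,0,0,0,0,0]
  grip: 0.85

```text
time_s: 17.05
position: [0.655, 0.0384, 0.0635]
tcp_rot: [[0.895, 0.155, 0.418], [0.14, -0.988, 0.064], [0.423, 0.001, -0.906]]
force: [0.3, -0.4, 0.5]
opening: 0.846
grasp_force: 0.0
```

Call:
send_rows:
  moves:
    - [0,0,-0.02,0,0,0]
    - [0,0,-0.08,0,0,0]
    - [0,0,-0.25,0,0,0]
    - [0,0,-0.4,0,0,0]
    - [0,0,-0.55,0,0,0]
    - [0,0,-0.68,0,0,0]
    - [0,0,-0.68,0,0,0]
    - [0,0,-0.68,0,0,0]

```text
time_s: 17.85
position: [0.5843, 0.0274, 0.2189]
tcp_rot: [[0.894, 0.154, 0.42], [0.141, -0.988, 0.064], [0.425, 0.002, -0.905]]
force: [-0.4, -0.4, 0.6]
opening: 0.849
grasp_force: 0.0
```

```bash
cat > chk.py <<'E'
from h import *
s=readout.read_state();R=s['tcp_rot'];p,d=viewer.capture('wrist');P=cloud('wrist',d)
T=(P-s['position'])@R
z=T[...,2];zb=np.median(z[(abs(T[...,1])<.03)&(abs(T[...,0]-.08)<.01)]);print('board z',zb)
for v in range(140,280,20):
    ok=(abs(T[v,:,1])<.06)&(d[v]>0)&(z[v]>zb-.04)
    pm=np.flatnonzero(ok&(z[v]<zb-.012));sm=np.flatnonzero(ok&(abs(z[v]-zb)<.008))
    f=lambda m:np.round([T[v,m[0],1]*1e3,T[v,m[-1],1]*1e3,np.median(T[v,m,0])*1e3,np.median(z[v][m])*1e3],1) if len(m)>5 else None
    print(v,'panel',f(pm),'board',f(sm))
for v in range(262,300,4): print(v,np.round(T[v,318]*1e3,1))
E
python3 chk.py; python3 - <<'E'
from h import *
go((560,-60,240,45),(500,-60,240,78.7),(548.7,-155.8,140,78.7))
E
```

```text
board z 0.18593980042305783
140 panel [-26.1  27.2  70.8 166.7] board [-35.9  38.1  71.1 186. ]
160 panel [-26.4  28.5  53.7 165.2] board [-36.7  38.8  53.  185.8]
180 panel [-26.8  28.1  36.3 164.7] board [-36.2  38.1  34.4 186.2]
200 panel [-26.3  28.4  18.3 165.3] board [-35.6  38.8  15.3 185.9]
220 panel [-2.670e+01  2.890e+01 -1.000e-01  1.647e+02] board [-36.2  39.3  -4.3 185.7]
240 panel [-26.1  28.1 -19.2 165.4] board [-35.7  38.7 -24.5 185.5]
260 panel [-26.5  28.5 -38.6 164.6] board [-36.2  39.4 -45.2 185.3]
262 [-4.040e+01  1.000e-01  1.641e+02]
266 [-4.420e+01  1.000e-01  1.635e+02]
270 [-4.860e+01  1.000e-01  1.648e+02]
274 [-5.270e+01  1.000e-01  1.649e+02]
278 [-56.6   0.  164.6]
282 [-61.2   0.  165.9]
286 [-65.5   0.  166.3]
290 [-71.8   0.  171.6]
294 [-76.    0.  171.5]
298 [ 31.3   0.9 -82.5]
now [584.1  27.5 217.8] yaw 8.93 t 17.9 F [-0.8 -0.   0.5] open 0.848 gf 0.0 j [-13.  54.]
(560, -60, 240, 45) -> [-0.098  0.331 -0.143] [ 0.089 -0.269 -0.395] rows 6
(500, -60, 240, 78.7) -> [-0.313  0.294 -0.244] [ 0.17  -0.242 -0.762] rows 9
(548.7, -155.8, 140, 78.7) -> [-0.361  0.702  0.176] [ 0.17  -0.242 -0.762] rows 9
```

Call:
send_rows:
  moves:
    - [-0.1,0.33,-0.14,0.09,-0.27,-0.395]
    - [-0.1,0.33,-0.14,0.09,-0.27,-0.395]
    - [-0.1,0.33,-0.14,0.09,-0.27,-0.395]
    - [-0.1,0.33,-0.14,0.09,-0.27,-0.395]
    - [-0.1,0.33,-0.14,0.09,-0.27,-0.395]
    - [-0.1,0.33,-0.14,0.09,-0.27,-0.395]
    - [-0.25,0.4,-0.2,0.17,-0.242,-0.762]
    - [-0.25,0.4,-0.2,0.17,-0.242,-0.762]
    - [-0.25,0.4,-0.2,0.17,-0.242,-0.762]
    - [-0.25,0.4,-0.2,0.17,-0.242,-0.762]
    - [-0.25,0.4,-0.2,0.17,-0.242,-0.762]
    - [-0.25,0.4,-0.2,0.17,-0.242,-0.762]
  grip: 0.65

```text
time_s: 19.1
position: [0.5223, -0.083, 0.236]
tcp_rot: [[0.201, 0.98, -0.001], [0.98, -0.201, 0.001], [0.001, -0.001, -1.0]]
force: [0.4, 0.3, 0.2]
opening: 0.652
grasp_force: 0.0
```

```bash
python3 - <<'E'
from h import *
go((548,-157.2,120,78.7),(548,-157.2,48,78.7))
p,d=viewer.capture('top');P=cloud('top',d);np.savez('top1.npz',p=p,d=d);cv2.imwrite('pics/top1.png',p[:,:,::-1])
E
```

```text
now [522.3 -83.  236. ] yaw 78.43 t 19.1 F [0.4 0.3 0.2] open 0.652 gf 0.0 j [-21. -10.]
(548, -157.2, 120, 78.7) -> [-0.271  0.16   0.464] [-0.001 -0.001 -0.003] rows 3
(548, -157.2, 48, 78.7) -> [-0.271  0.161  0.752] [-0.001 -0.001 -0.003] rows 5
```

View pics/top1.png

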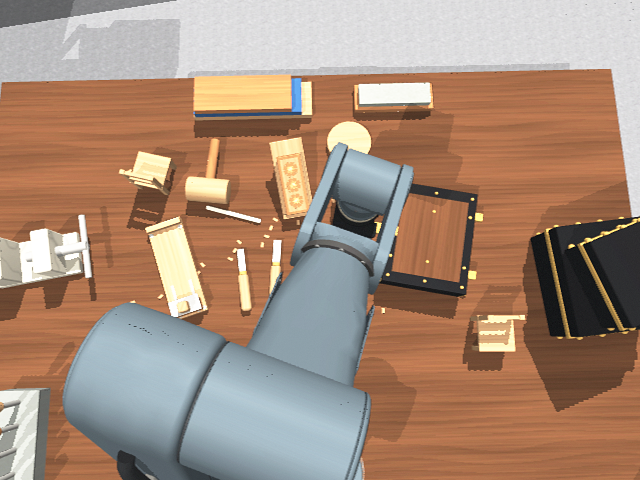

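The top view shows the panel on the stand, the clamp empty with its jaw at the end (185,302), and the chest lid clear.

Call:
send_rows:
  moves:
    - [-0.27,0.16,0.2,0,0,-0.003]
    - [-0.27,0.16,0.46,0,0,-0.003]
    - [-0.27,0.16,0.46,0,0,-0.003]
    - [-0.27,0.16,0.46,0,0,-0.003]
    - [-0.27,0.16,0.58,0,0,-0.003]
    - [-0.27,0.16,0.68,0,0,-0.003]
    - [-0.27,0.16,0.75,0,0,-0.003]
    - [-0.27,0.16,0.75,0,0,-0.003]
    - [-0.27,0.16,0.75,0,0,-0.003]

```text
time_s: 20.05
position: [0.5498, -0.1571, 0.0509]
tcp_rot: [[0.192, 0.981, 0.002], [0.981, -0.192, -0.0], [0.0, 0.002, -1.0]]
force: [-0.3, 0.1, -0.1]
opening: 0.646
grasp_force: 0.0
```

Call:
send_rows:
  moves:
    - [0,0,0,0,0,0]
    - [0,0,0,0,0,0]
    - [0,0,0,0,0,0]
    - [0,0,0,0,0,0]
    - [0,0,0,0,0,0]
    - [0,0,0,0,0,0]
    - [0,0,0,0,0,0]
  grip: 0.1

```text
time_s: 20.75
position: [0.5492, -0.1574, 0.0498]
tcp_rot: [[0.192, 0.981, 0.001], [0.981, -0.192, 0.0], [0.0, 0.001, -1.0]]
force: [-0.6, -0.9, 3.5]
opening: 0.292
grasp_force: 30.0
```

```bash
python3 - <<'E'
from h import *
go((548,-157.2,48,78.7))
s=readout.read_state();p=s['position']*1000;a=np.radians(78.75);f=np.array([np.cos(a),np.sin(a),0])
g=p+[0,0,19]; 
h=np.array([504,-377.5,60.5]);v=g-h;print('grip pt',g,'fwd',v@f,'lat',v@[np.sin(a),-np.cos(a),0])
R0=s['tcp_rot']
th0=np.arctan2(5,225)
for phi in (5,15,25,35,45,55,65,75,85,92,97,100,102,103):
    t=np.radians(phi);r=225.
    c0=np.array([r*1,5.]);c=np.array([r*np.cos(t)-5*np.sin(t),r*np.sin(t)+5*np.cos(t)])
    dw=f*(c-c0)[0]+[0,0,(c-c0)[1]]
    print(phi,np.round(R0.T@dw/250,3))
E
```

```text
now [ 549.2 -157.4   49.8] yaw 78.93 t 20.8 F [-0.6 -0.9  3.5] open 0.292 gf 30.0 j [-27. -16.]
(548, -157.2, 48, 78.7) -> [-0.    -0.005  0.007] [ 0.001 -0.     0.003] rows 1
grip pt [ 549.15919469 -157.37813515   68.77383711] fwd 224.70240677621825 lat 1.347827932917491
5 [-0.005  0.    -0.078]
15 [-0.036  0.    -0.232]
25 [-0.093  0.    -0.379]
35 [-0.174 -0.    -0.513]
45 [-0.278 -0.    -0.631]
55 [-0.4   -0.001 -0.729]
65 [-0.538 -0.001 -0.804]
75 [-0.686 -0.001 -0.855]
85 [-0.841 -0.002 -0.879]
92 [-0.951 -0.002 -0.879]
97 [-1.029 -0.002 -0.871]
100 [-1.076 -0.003 -0.863]
102 [-1.106 -0.003 -0.856]
103 [-1.122 -0.003 -0.853]
```

Call:
send_rows:
  moves:
    - [-0.005,0,-0.078,0,0,0]
    - [-0.017,0,-0.155,0,0,0]
    - [-0.036,0,-0.232,0,0,0]
    - [-0.062,0,-0.307,0,0,0]
    - [-0.093,0,-0.379,0,0,0]
    - [-0.131,0,-0.448,0,0,0]
    - [-0.174,0,-0.513,0,0,0]
    - [-0.224,0,-0.574,0,0,0]
    - [-0.278,0,-0.631,0,0,0]
    - [-0.278,0,-0.631,0,0,0]

```text
time_s: 21.75
position: [0.5354, -0.2271, 0.2079]
tcp_rot: [[0.194, 0.981, 0.001], [0.981, -0.194, -0.001], [-0.001, 0.001, -1.0]]
force: [0.3, -0.4, -2.7]
opening: 0.293
grasp_force: 30.0
```

Call:
send_rows:
  moves:
    - [-0.06,0,-0.052,0,0,0]
    - [-0.122,0,-0.098,0,0,0]
    - [-0.19,0,-0.138,0,0,0]
    - [-0.26,0,-0.173,0,0,0]
    - [-0.333,0,-0.2,0,0,0]
    - [-0.408,0,-0.224,0,0,0]
    - [-0.485,0,-0.239,0,0,0]
    - [-0.563,0,-0.248,0,0,0]
    - [-0.625,0,-0.249,0,0,0]
    - [-0.673,0,-0.248,0,0,0]
    - [-0.72,0,-0.244,0,0,0]
    - [-0.751,0,-0.24,0,0,0]

```text
time_s: 22.95
position: [0.4992, -0.4098, 0.2664]
tcp_rot: [[0.192, 0.981, -0.0], [0.981, -0.192, 0.002], [0.002, -0.001, -1.0]]
force: [4.4, 1.8, -11.2]
opening: 0.293
grasp_force: 30.0
```

Call:
send_rows:
  moves:
    - [-0.03,0,0.005,0,0,0]
    - [-0.05,0,0.009,0,0,0]
    - [-0.07,0,0.013,0,0,0]
    - [-0.07,0,0.013,0,0,0]
    - [-0.07,0,0.013,0,0,0]

```text
time_s: 23.45
position: [0.4959, -0.4264, 0.2634]
tcp_rot: [[0.192, 0.981, -0.0], [0.981, -0.192, 0.001], [0.001, -0.001, -1.0]]
force: [2.3, 3.8, -13.2]
opening: 0.299
grasp_force: 30.0
```

Call:
send_rows:
  moves:
    - [0,0,0,0,0,0]
    - [0,0,0,0,0,0]
    - [0,0,0,0,0,0]
    - [0,0,0,0,0,0]
    - [0,0,-0.05,0,0,0]
    - [0,0,-0.2,0,0,0]
    - [0,0,-0.35,0,0,0]
    - [0,0,-0.35,0,0,0]
  grip: 0.7

```text
time_s: 24.25
position: [0.4982, -0.4298, 0.3597]
tcp_rot: [[0.192, 0.981, 0.01], [0.981, -0.192, -0.012], [-0.01, 0.012, -1.0]]
force: [0.5, -0.4, 0.0]
opening: 0.696
grasp_force: 0.0
```

```bash
python3 - <<'E'
from h import *
go((480,-280,350,78.7),(440,-200,350,60))
E
```

```text
now [ 498.2 -429.8  359.7] yaw 78.93 t 24.2 F [ 0.5 -0.4  0. ] open 0.696 gf 0.0 j [-50. -39.]
(480, -280, 350, 78.7) -> [ 0.574 -0.187  0.031] [0.008 0.006 0.003] rows 4
(440, -200, 350, 60) -> [ 0.858 -0.405  0.026] [0.009 0.005 0.21 ] rows 5
```

```bash
cat > chis.py <<'E'
from h import *
def chisels(save=None):
    p,d=viewer.capture('top');P=cloud('top',d);Z=np.where(d>0,P[...,2],-1)
    if save: cv2.imwrite(save,p[:,:,::-1])
    m=((Z>.011)&(Z<.032)&(P[...,0]<.56)&(P[...,0]>.33)&(P[...,1]<.24)&(P[...,1]>-.13)).astype(np.uint8)
    n,l,s,_=cv2.connectedComponentsWithStats(m,connectivity=4)
    for i in range(1,n):
        if s[i,4]<150: continue
        q=l==i;c,sz,a,k=rect(P,q)
        hq=q&(Z>.0165);
        e=np.array([np.cos(np.radians(a)),np.sin(np.radians(a))])
        t=(P[q][:,:2]*1000-c)@e
        w=[np.ptp((P[q][:,:2]*1000-c)[(t>lo)&(t<lo+20)]@[-e[1],e[0]]) for lo in(-65,40)]
        print('chisel c',c,sz,'ang',a,'n',k,'width near/far end',np.round(w,0),'butt',np.round(c+e*t.min(),1))
if __name__=='__main__':
    import sys; chisels(sys.argv[1] if len(sys.argv)>1 else None)
E
python3 chis.py pics/top2.png
```

```text
chisel c [459.2  84.4] [148.5  24.4] ang -3.4 n 541 width near/far end [24. 17.] butt [385.1  88.8]
chisel c [445.   15.8] [144.9  23.9] ang 4.5 n 404 width near/far end [18. 13.] butt [372.8  10.1]
chisel c [439.3 161.4] [148.9  24.1] ang 6.1 n 521 width near/far end [24. 16.] butt [365.3 153.5]
```

View pics/top2.png

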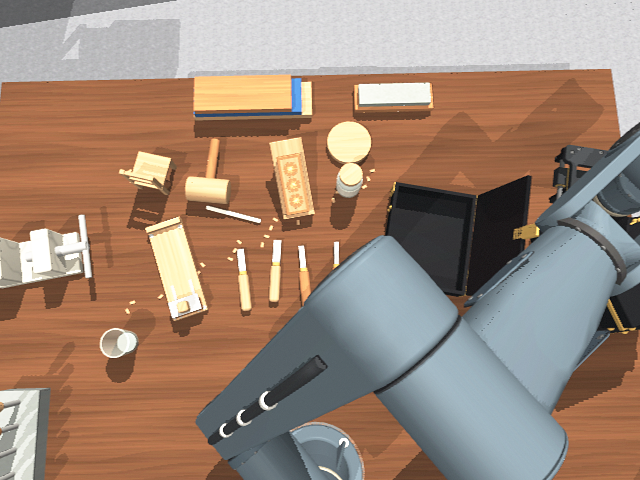

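The lid stands open, leaning back at (505,232). The chisels are unmoved. I'll start with the rightmost one.

Call:
send_rows:
  moves:
    - [0.2,-0.05,0.03,0,0,0]
    - [0.4,-0.12,0.03,0.01,0.006,0.1]
    - [0.6,-0.2,0.03,0.01,0.006,0.2]
    - [0.86,-0.35,0.03,0.01,0.006,0.3]
    - [0.96,-0.4,0.1,0.01,0.006,0.4]
    - [0.98,-0.42,0.15,0.01,0.006,0.5]
    - [0.98,-0.42,0.2,0.01,0.006,0.6]
    - [0.98,-0.42,0.25,0.01,0.006,0.7]
    - [0.98,-0.42,0.3,0.01,0.006,0.8]
    - [0.98,-0.42,0.3,0.01,0.006,0.9]
    - [0.98,-0.42,0.3,0.01,0.006,0.9]
  grip: 0.6

```text
time_s: 25.4
position: [0.4392, -0.1659, 0.2754]
tcp_rot: [[0.999, -0.04, -0.004], [-0.04, -0.999, 0.018], [-0.005, -0.018, -1.0]]
force: [-0.0, 0.2, -0.3]
opening: 0.599
grasp_force: 0.0
```

```bash
python3 - <<'E'
from h import *
go((443.9,-62.3,120,-2),(443.9,-62.3,4,-2))
E
```

```text
now [ 439.2 -165.9  275.4] yaw -2.3 t 25.4 F [-0.   0.2 -0.3] open 0.599 gf 0.0 j [-35.  57.]
(443.9, -62.3, 120, -2) -> [ 0.005 -0.403  0.629] [-0.012  0.003 -0.003] rows 4
(443.9, -62.3, 4, -2) -> [ 0.008 -0.395  1.093] [-0.012  0.003 -0.003] rows 6
```

Call:
send_rows:
  moves:
    - [0.005,-0.4,0.3,-0.012,0,0]
    - [0.005,-0.4,0.63,-0.012,0,0]
    - [0.005,-0.4,0.63,-0.012,0,0]
    - [0.005,-0.4,0.63,-0.012,0,0]
    - [0.005,-0.4,0.63,-0.012,0,0]
    - [0.005,-0.4,0.63,-0.012,0,0]

```text
time_s: 26.0
position: [0.4445, -0.0638, 0.1204]
tcp_rot: [[0.999, -0.035, -0.004], [-0.035, -0.999, -0.002], [-0.004, 0.002, -1.0]]
force: [0.4, -0.7, 0.9]
opening: 0.599
grasp_force: 0.0
```

```bash
python3 - <<'E'
from h import *
go((443.9,-62.3,6,-2))
E
```

```text
now [444.5 -63.8 120.4] yaw -1.99 t 26.0 F [ 0.4 -0.7  0.9] open 0.599 gf 0.0 j [-22.  70.]
(443.9, -62.3, 6, -2) -> [-0.001 -0.007  0.458] [0.001 0.002 0.   ] rows 3
```

Call:
send_rows:
  moves:
    - [0,-0.006,0.18,0,0,0]
    - [0,-0.006,0.3,0,0,0]
    - [0,-0.006,0.39,0,0,0]
    - [0,-0.006,0.43,0,0,0]
    - [0,-0.006,0.455,0,0,0]
    - [0,-0.006,0.455,0,0,0]

```text
time_s: 26.6
position: [0.4456, -0.0634, 0.0075]
tcp_rot: [[0.999, -0.037, -0.0], [-0.037, -0.999, -0.003], [-0.0, 0.003, -1.0]]
force: [0.3, 0.3, -0.5]
opening: 0.604
grasp_force: 0.0
```

Call:
send_rows:
  moves:
    - [0,0,0,0,0,0]
    - [0,0,0,0,0,0]
    - [0,0,0,0,0,0]
    - [0,0,0,0,0,0]
    - [0,0,0,0,0,0]
    - [0,0,-0.05,0,0,0]
    - [0,0,-0.2,0,0,0]
    - [0,0,-0.4,0,0,0]
    - [0,0,-0.6,0,0,0]
    - [0,0,-0.6,0,0,0]
    - [0,0,-0.6,0,0,0]
  grip: 0.1

```text
time_s: 27.7
position: [0.4452, -0.0624, 0.1579]
tcp_rot: [[0.999, -0.036, 0.0], [-0.036, -0.999, -0.003], [0.001, 0.003, -1.0]]
force: [-1.1, 0.2, -1.3]
opening: 0.274
grasp_force: 30.0
```

```bash
cat >> h.py <<'E'
def slot(y,z,x=0,yaw=78.75):
    """chest point for a chisel origin: blade to the front (-x)"""
    c=np.array([524,-280.9]);a=np.radians(yaw);f=np.array([np.cos(a),np.sin(a)]);ly=np.array([np.sin(a),-np.cos(a)])
    q=c+f*(-7+x)+ly*y   # butt side towards the hinge
    return (round(float(q[0]),1),round(float(q[1]),1),z,yaw)
E
python3 - <<'E'
from h import *
go((480,-170,170,40),slot(75,150),slot(75,22)); print([slot(y,22) for y in(75,25,-25,-75)])
E
```

```text
now [445.2 -62.4 157.9] yaw -2.05 t 27.7 F [-1.1  0.2 -1.3] open 0.274 gf 30.0 j [-22.  70.]
(480, -170, 170, 40) -> [ 0.154  0.425 -0.047] [ 0.002  0.    -0.467] rows 5
(596.2, -302.4, 150, 78.75) -> [0.638 0.938 0.035] [ 0.002  0.001 -0.898] rows 10
(596.2, -302.4, 22, 78.75) -> [0.637 0.936 0.547] [ 0.002  0.001 -0.898] rows 10
[(596.2, -302.4, 22, 78.75), (547.2, -292.6, 22, 78.75), (498.1, -282.9, 22, 78.75), (449.1, -273.1, 22, 78.75)]
```

Call:
send_rows:
  moves:
    - [0.05,0.15,-0.04,0,0,-0.09]
    - [0.1,0.3,-0.04,0,0,-0.18]
    - [0.15,0.42,-0.04,0,0,-0.27]
    - [0.25,0.55,0,0,0,-0.36]
    - [0.35,0.65,0.03,0,0,-0.45]
    - [0.45,0.75,0.03,0,0,-0.54]
    - [0.55,0.85,0.03,0,0,-0.63]
    - [0.635,0.935,0.03,0,0,-0.72]
    - [0.635,0.935,0.03,0,0,-0.81]
    - [0.635,0.935,0.03,0,0,-0.898]
    - [0.635,0.935,0.03,0,0,-0.898]
    - [0.635,0.935,0.03,0,0,-0.898]

```text
time_s: 28.9
position: [0.5939, -0.3008, 0.1469]
tcp_rot: [[0.198, 0.98, -0.006], [0.98, -0.198, 0.001], [-0.0, -0.006, -1.0]]
force: [0.1, -0.5, -0.8]
opening: 0.27
grasp_force: 30.0
```

```bash
python3 - <<'E'
from h import *
go(slot(75,60),slot(75,17))
E
```

```text
now [ 593.9 -300.8  146.9] yaw 78.59 t 28.9 F [ 0.1 -0.5 -0.8] open 0.27 gf 30.0 j [-36. -25.]
(596.2, -302.4, 60, 78.75) -> [-0.004  0.012  0.348] [-0.004  0.    -0.002] rows 2
(596.2, -302.4, 17, 78.75) -> [-0.004  0.013  0.52 ] [-0.004  0.    -0.002] rows 3
```

Call:
send_rows:
  moves:
    - [-0.004,0.012,0.15,-0.004,0,0]
    - [-0.004,0.012,0.28,-0.004,0,0]
    - [-0.004,0.012,0.38,-0.004,0,0]
    - [-0.004,0.012,0.46,-0.004,0,0]
    - [-0.004,0.012,0.5,-0.004,0,0]
    - [-0.004,0.012,0.52,-0.004,0,0]
    - [-0.004,0.012,0.52,-0.004,0,0]

```text
time_s: 29.6
position: [0.5974, -0.3033, 0.0191]
tcp_rot: [[0.196, 0.981, 0.003], [0.981, -0.196, -0.003], [-0.002, 0.004, -1.0]]
force: [0.4, 0.8, -1.1]
opening: 0.271
grasp_force: 30.0
```

Call:
send_rows:
  moves:
    - [0,0,0,0,0,0]
    - [0,0,0,0,0,0]
    - [0,0,0,0,0,0]
    - [0,0,-0.05,0,0,0]
    - [0,0,-0.2,0,0,0]
    - [0,0,-0.4,0,0,0]
    - [0,0,-0.6,0,0,0]
    - [0,0,-0.8,0,0,0]
    - [0,0,-0.8,0,0,0]
  grip: 0.4

```text
time_s: 30.5
position: [0.6012, -0.3058, 0.2303]
tcp_rot: [[0.195, 0.981, 0.02], [0.981, -0.195, -0.015], [-0.01, 0.022, -1.0]]
force: [0.2, -0.5, 1.0]
opening: 0.395
grasp_force: 0.0
```

```bash
python3 - <<'E'
from h import *
from chis import chisels
chisels()
go((500,-80,220,40),(436,15.2,140,4.6))
p,d=viewer.capture('wrist');cv2.imwrite('pics/w7.png',p[:,:,::-1])
E
```

```text
chisel c [457.4 162.2] [112.   22.8] ang 2.5 n 296 width near/far end [ 9. 15.] butt [401.5 159.8]
now [ 599.3 -304.5  226.3] yaw 78.76 t 30.6 F [-0.4 -0.6 -0.2] open 0.399 gf 0.0 j [-36. -25.]
(500, -80, 220, 40) -> [ 0.803 -0.565  0.01 ] [0.011 0.001 0.431] rows 5
(436, 15.2, 140, 4.6) -> [ 1.129 -0.895  0.323] [ 0.012 -0.002  0.824] rows 9
```

View pics/w7.png

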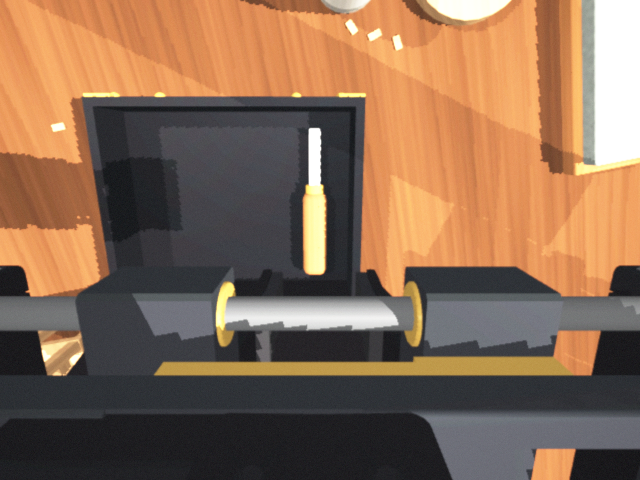

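The chisel lies flat in the chest at (314,200). Next, over to the remaining ones, measuring with the wrist camera.

Call:
send_rows:
  moves:
    - [0.16,-0.11,0,0.011,0,0.09]
    - [0.32,-0.23,0,0.011,0,0.18]
    - [0.48,-0.34,0,0.011,0,0.27]
    - [0.64,-0.45,0,0.011,0,0.36]
    - [0.8,-0.57,0,0.011,0,0.45]
    - [0.9,-0.75,0,0.011,0,0.54]
    - [0.95,-0.9,0,0.011,0,0.63]
    - [0.98,-0.98,0,0.011,0,0.72]
    - [0.98,-0.98,0,0.011,0,0.8]
    - [0.98,-0.98,0,0.011,0,0.87]
    - [0.98,-0.98,0,0.011,0,0.87]
    - [0.98,-0.98,0,0.011,0,0.87]
  grip: 0.6

```text
time_s: 31.8
position: [0.4035, -0.0145, 0.2171]
tcp_rot: [[1.0, 0.01, -0.008], [0.01, -1.0, 0.01], [-0.008, -0.01, -1.0]]
force: [-0.1, 0.1, -0.2]
opening: 0.597
grasp_force: 0.0
```

```bash
cat >> h.py <<'E'
def wch():
    p,d=viewer.capture('wrist');P=cloud('wrist',d);zt=np.median(P[...,2][(abs(P[...,2])<.008)&(d>0)])
    Z=np.where(d>0,P[...,2]-zt,-1)
    m=((Z>.011)&(Z<.032)&(P[...,0]<.56)&(P[...,0]>.33)&(P[...,1]<.26)&(P[...,1]>-.15)).astype(np.uint8)
    n,l,s,_=cv2.connectedComponentsWithStats(m,connectivity=4)
    for i in range(1,n):
        if s[i,4]<500: continue
        q=l==i;c,sz,a,k=rect(P,q);e=np.array([np.cos(np.radians(a)),np.sin(np.radians(a))])
        t=(P[q][:,:2]*1000-c)@e
        print('chisel c',c,sz,'ang',a,'origin from far tip',np.round(c+e*(t.max()-82),1),'from near end',np.round(c+e*(t.min()+68),1))
E
python3 - <<'E'
from h import *
wch(); go((436,15.2,120,4.6),(436,15.2,6.5,4.6))
from chis import chisels
chisels()
E
```

```text
chisel c [460.5  84.6] [150.3  24.6] ang -4.1 origin from far tip [453.7  85.1] from near end [453.4  85.1]
chisel c [445.4  16.1] [149.8  24. ] ang 4.4 origin from far tip [438.3  15.6] from near end [438.5  15.6]
chisel c [441.2 160.9] [149.8  23. ] ang 6.3 origin from far tip [434.2 160.1] from near end [434.4 160.1]
chisel c [390.6 253.6] [43.3 12.7] ang 0.7 origin from far tip [330.2 252.9] from near end [436.9 254.2]
now [403.7 -14.6 217.2] yaw 0.56 t 31.9 F [ 0.6 -0.8 -0.9] open 0.598 gf 0.0 j [-18.  71.]
(436, 15.2, 120, 4.6) -> [ 0.133 -0.114  0.389] [-0.006  0.005 -0.045] rows 3
(436, 15.2, 6.5, 4.6) -> [ 0.137 -0.11   0.843] [-0.006  0.005 -0.045] rows 5
chisel c [439.4 161. ] [148.9  24.4] ang 5.4 n 525 width near/far end [24. 16.] butt [365.3 154. ]
```

Excellent agreement. Grasp the middle chisel at (437,15.4).

Call:
send_rows:
  moves:
    - [0.137,-0.112,0.2,-0.006,0.005,-0.045]
    - [0.137,-0.112,0.39,-0.006,0.005,-0.045]
    - [0.137,-0.112,0.5,-0.006,0.005,-0.045]
    - [0.137,-0.112,0.62,-0.006,0.005,-0.045]
    - [0.137,-0.112,0.73,-0.006,0.005,-0.045]
    - [0.137,-0.112,0.8,-0.006,0.005,-0.045]
    - [0.137,-0.112,0.843,-0.006,0.005,-0.045]
    - [0.137,-0.112,0.843,-0.006,0.005,-0.045]
    - [0.137,-0.112,0.843,-0.006,0.005,-0.045]

```text
time_s: 32.8
position: [0.4372, 0.0153, 0.0073]
tcp_rot: [[0.997, 0.079, 0.002], [0.079, -0.997, -0.0], [0.002, 0.0, -1.0]]
force: [-0.3, -0.1, 0.5]
opening: 0.598
grasp_force: 0.0
```

Call:
send_rows:
  moves:
    - [0,0,0,0,0,0]
    - [0,0,0,0,0,0]
    - [0,0,0,0,0,0]
    - [0,0,0,0,0,0]
    - [0,0,0,0,0,0]
    - [0,0,-0.05,0,0,0]
    - [0,0,-0.2,0,0,0]
    - [0,0,-0.4,0,0,0]
    - [0,0,-0.6,0,0,0]
    - [0,0,-0.6,0,0,0]
    - [0,0,-0.6,0,0,0]
  grip: 0.1

```text
time_s: 33.9
position: [0.4371, 0.0154, 0.1582]
tcp_rot: [[0.997, 0.079, 0.005], [0.079, -0.997, -0.001], [0.005, 0.001, -1.0]]
force: [0.4, -0.5, -1.4]
opening: 0.276
grasp_force: 30.0
```

```bash
python3 - <<'E'
from h import *
go((500,-150,170,40),slot(25,150),slot(25,17))
E
```

```text
now [437.1  15.4 158.2] yaw 4.51 t 33.9 F [ 0.4 -0.5 -1.4] open 0.276 gf 30.0 j [-13.  73.]
(500, -150, 170, 40) -> [ 0.199  0.679 -0.046] [ 0.002 -0.003 -0.394] rows 5
(547.2, -292.6, 150, 78.75) -> [0.342 1.263 0.036] [ 0.003 -0.002 -0.825] rows 9
(547.2, -292.6, 17, 78.75) -> [0.339 1.262 0.568] [ 0.003 -0.002 -0.825] rows 9
```

Call:
send_rows:
  moves:
    - [0.07,0.18,-0.04,0,0,-0.09]
    - [0.13,0.36,-0.04,0,0,-0.18]
    - [0.19,0.54,-0.04,0,0,-0.27]
    - [0.23,0.68,-0.04,0,0,-0.36]
    - [0.27,0.85,-0.02,0,0,-0.45]
    - [0.3,0.95,0,0,0,-0.54]
    - [0.34,1,0,0,0,-0.63]
    - [0.34,1,0,0,0,-0.72]
    - [0.34,1,0,0,0,-0.8]
    - [0.34,1,0,0,0,-0.825]
    - [0.34,1,0,0,0,-0.825]

```text
time_s: 35.0
position: [0.5394, -0.2262, 0.1542]
tcp_rot: [[0.195, 0.981, -0.003], [0.981, -0.195, 0.003], [0.003, -0.004, -1.0]]
force: [-0.1, 0.5, -0.8]
opening: 0.27
grasp_force: 30.0
```

```bash
python3 - <<'E'
from h import *
go(slot(25,150),slot(25,17))
E
```

```text
now [ 539.4 -226.2  154.2] yaw 78.73 t 35.0 F [-0.1  0.5 -0.8] open 0.27 gf 30.0 j [-34. -22.]
(547.2, -292.6, 150, 78.75) -> [-0.254  0.083  0.016] [-0.002 -0.002 -0.   ] rows 2
(547.2, -292.6, 17, 78.75) -> [-0.256  0.085  0.548] [-0.002 -0.002 -0.   ] rows 4
```

Call:
send_rows:
  moves:
    - [-0.15,0.05,0.016,0,0,0]
    - [-0.255,0.083,0.016,0,0,0]
    - [-0.255,0.083,0.05,0,0,0]
    - [-0.255,0.083,0.18,0,0,0]
    - [-0.255,0.083,0.3,0,0,0]
    - [-0.255,0.083,0.4,0,0,0]
    - [-0.255,0.083,0.48,0,0,0]
    - [-0.255,0.083,0.53,0,0,0]
    - [-0.255,0.083,0.552,0,0,0]
    - [-0.255,0.083,0.552,0,0,0]
    - [-0.255,0.083,0.552,0,0,0]

```text
time_s: 36.1
position: [0.5497, -0.2939, 0.0199]
tcp_rot: [[0.195, 0.981, 0.003], [0.981, -0.195, -0.001], [-0.0, 0.003, -1.0]]
force: [0.4, -0.8, -0.8]
opening: 0.272
grasp_force: 30.0
```

Call:
send_rows:
  moves:
    - [0,0,0,0,0,0]
    - [0,0,0,0,0,0]
    - [0,0,0,0,0,0]
    - [0,0,-0.05,0,0,0]
    - [0,0,-0.2,0,0,0]
    - [0,0,-0.4,0,0,0]
    - [0,0,-0.6,0,0,0]
    - [0,0,-0.8,0,0,0]
    - [0,0,-0.8,0,0,0]
  grip: 0.4

```text
time_s: 37.0
position: [0.553, -0.2968, 0.2291]
tcp_rot: [[0.195, 0.981, 0.016], [0.981, -0.195, -0.011], [-0.008, 0.018, -1.0]]
force: [0.3, -1.0, 0.3]
opening: 0.402
grasp_force: 0.0
```

```bash
cat >> h.py <<'E'
def inchest():
    p,d=viewer.capture('wrist');P=cloud('wrist',d);h=cv2.cvtColor(p,cv2.COLOR_RGB2HSV)
    c=np.array([.524,-.2809]);a=np.radians(78.75);f=np.array([np.cos(a),np.sin(a)]);ly=np.array([np.sin(a),-np.cos(a)])
    X=-(P[...,:2]-c)@f;Y=(P[...,:2]-c)@ly
    m=((h[...,2]>100)&(d>0)&(abs(X)<.088)&(abs(Y)<.108)&(P[...,2]<.05)&(P[...,2]>.008)).astype(np.uint8)
    n,l,s,_=cv2.connectedComponentsWithStats(m)
    for i in range(1,n):
        if s[i,4]>200:
            q=l==i;r,sz,an,k=rect(np.dstack([X,Y]),q);print('in chest (x,y)',r,sz,an,'z',np.round(np.percentile(P[...,2][q],[5,50,95])*1e3,1))
E
python3 - <<'E'
from h import *
inchest();go((500,-40,220,40),(420,60,220,-4))
E
```

```text
in chest (x,y) [-1.2 24.9] [149.   23.3] -0.7 z [16.5 23.1 25.8]
in chest (x,y) [-1.  72.7] [147.6  24.2] 0.0 z [16.  22.9 25.4]
now [ 551.1 -295.4  225.2] yaw 78.76 t 37.0 F [-0.7  0.  -0.7] open 0.403 gf 0.0 j [-38. -27.]
(500, -40, 220, 40) -> [ 0.962 -0.4    0.012] [0.008 0.    0.431] rows 6
(420, 60, 220, -4) -> [ 1.292 -0.791  0.005] [ 0.008 -0.003  0.92 ] rows 10
```

Both are flat in the chest. On to the third.

Call:
send_rows:
  moves:
    - [0.17,-0.07,0,0.008,0,0.09]
    - [0.35,-0.14,0,0.008,0,0.18]
    - [0.52,-0.22,0,0.008,0,0.27]
    - [0.7,-0.29,0,0.008,0,0.36]
    - [0.86,-0.36,0,0.008,0,0.45]
    - [0.97,-0.45,0,0.008,0,0.54]
    - [1,-0.6,0,0.008,0,0.63]
    - [1,-0.74,0,0.008,0,0.72]
    - [1,-0.78,0,0.008,0,0.81]
    - [1,-0.78,0,0.008,0,0.9]
    - [1,-0.78,0,0.008,0,0.92]
    - [1,-0.78,0,0.008,0,0.92]
  grip: 0.6

```text
time_s: 38.25
position: [0.4051, -0.0101, 0.2184]
tcp_rot: [[0.997, -0.07, -0.007], [-0.07, -0.997, 0.01], [-0.008, -0.009, -1.0]]
force: [-0.3, -0.5, -0.3]
opening: 0.6
grasp_force: 0.0
```

```bash
python3 - <<'E'
from h import *
wch(); go((452.8,84.9,120,-4.1),(452.8,84.9,6.5,-4.1))
E
```

```text
chisel c [473.2 129.1] [150.5  23. ] ang 6.2 origin from far tip [466.4 128.4] from near end [466.  128.3]
chisel c [460.4  84.5] [149.2  24.4] ang -4.2 origin from far tip [453.  85.] from near end [453.8  85. ]
chisel c [389.1 253.5] [43.3 13. ] ang 0.6 origin from far tip [328.8 252.9] from near end [435.4 254. ]
now [405.4 -10.2 218.5] yaw -4.0 t 38.3 F [-0.7  0.4  0.6] open 0.599 gf 0.0 j [-18.  76.]
(452.8, 84.9, 120, -4.1) -> [ 0.166 -0.389  0.396] [-0.006  0.005  0.001] rows 3
(452.8, 84.9, 6.5, -4.1) -> [ 0.169 -0.385  0.85 ] [-0.006  0.005  0.001] rows 5
```

The leftmost chisel has been knocked to (466,128) and now sits close to its neighbour. I'll take it first, near the handle's front end where the gap is widest. A narrower opening, offset away from the neighbour, keeps the finger clear.

```bash
python3 - <<'E'
from h import *
go((479.5,135.1,120,6.2),(479.5,135.1,60,6.2))
E
```

```text
now [405.4 -10.2 218.5] yaw -4.0 t 38.3 F [-0.7  0.4  0.6] open 0.599 gf 0.0 j [-18.  76.]
(479.5, 135.1, 120, 6.2) -> [ 0.258 -0.597  0.398] [-0.006  0.004 -0.113] rows 4
(479.5, 135.1, 60, 6.2) -> [ 0.26  -0.594  0.638] [-0.006  0.004 -0.113] rows 5
```

Call:
send_rows:
  moves:
    - [0.26,-0.595,0.2,-0.006,0.004,-0.113]
    - [0.26,-0.595,0.4,-0.006,0.004,-0.113]
    - [0.26,-0.595,0.4,-0.006,0.004,-0.113]
    - [0.26,-0.595,0.4,-0.006,0.004,-0.113]
    - [0.26,-0.595,0.5,-0.006,0.004,-0.113]
    - [0.26,-0.595,0.6,-0.006,0.004,-0.113]
    - [0.26,-0.595,0.64,-0.006,0.004,-0.113]
    - [0.26,-0.595,0.64,-0.006,0.004,-0.113]
    - [0.26,-0.595,0.64,-0.006,0.004,-0.113]
  grip: 0.46

```text
time_s: 39.2
position: [0.4811, 0.1346, 0.0604]
tcp_rot: [[0.994, 0.106, 0.002], [0.106, -0.994, -0.0], [0.002, 0.0, -1.0]]
force: [0.5, 0.5, 0.5]
opening: 0.462
grasp_force: 0.0
```

```bash
python3 - <<'E'
from h import *
go((479.5,135.1,30,6.2),(479.5,135.1,7,6.2))
p,d=viewer.capture('wrist');cv2.imwrite('pics/w8.png',p[:,:,::-1]);wch()
E
```

```text
now [481.1 134.6  60.4] yaw 6.11 t 39.2 F [0.5 0.5 0.5] open 0.462 gf 0.0 j [ 3. 87.]
(479.5, 135.1, 30, 6.2) -> [-0.006 -0.003  0.122] [ 0.    -0.001 -0.001] rows 1
(479.5, 135.1, 7, 6.2) -> [-0.007 -0.003  0.214] [ 0.    -0.001 -0.001] rows 2
chisel c [503.5 133.8] [87.7 23.5] ang 6.1 origin from far tip [465.5 129.7] from near end [527.4 136.4]
chisel c [501.   81.9] [68.  18.9] ang -3.9 origin from far tip [453.2  85.2] from near end [535.   79.6]
chisel c [427.1 125.3] [25.4 24.1] ang 7.0 origin from far tip [358.3 116.9] from near end [482. 132.]
```

View pics/w8.png

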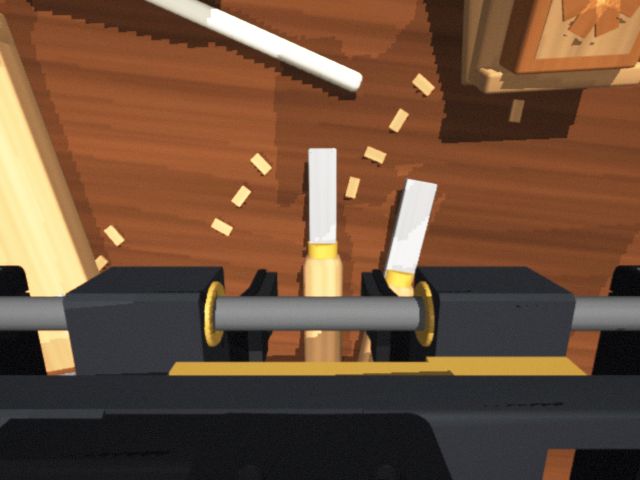

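The right finger hangs between the two chisels (px 342 to 390). Descending gently.

Call:
send_rows:
  moves:
    - [-0.006,-0.005,0.06,0,0,0]
    - [-0.006,-0.005,0.12,0,0,0]
    - [-0.006,-0.005,0.14,0,0,0]
    - [-0.006,-0.005,0.155,0,0,0]
    - [-0.006,-0.005,0.165,0,0,0]
    - [-0.006,-0.005,0.165,0,0,0]

```text
time_s: 39.9
position: [0.4796, 0.1359, 0.0191]
tcp_rot: [[0.994, 0.107, 0.002], [0.107, -0.994, -0.0], [0.002, 0.0, -1.0]]
force: [0.1, 0.2, -0.0]
opening: 0.462
grasp_force: 0.0
```

No contact. Go down the rest of the way and close.

Call:
send_rows:
  moves:
    - [0,0,0.02,0,0,0]
    - [0,0,0.04,0,0,0]
    - [0,0,0.048,0,0,0]
    - [0,0,0.048,0,0,0]

```text
time_s: 40.3
position: [0.479, 0.1359, 0.0063]
tcp_rot: [[0.994, 0.107, 0.001], [0.107, -0.994, -0.0], [0.0, 0.0, -1.0]]
force: [-0.5, 0.2, 0.1]
opening: 0.459
grasp_force: 0.0
```

Call:
send_rows:
  moves:
    - [0,0,0,0,0,0]
    - [0,0,0,0,0,0]
    - [0,0,0,0,0,0]
    - [0,0,0,0,0,0]
    - [0,0,0,0,0,0]
    - [0,0,-0.05,0,0,0]
    - [0,0,-0.2,0,0,0]
    - [0,0,-0.4,0,0,0]
    - [0,0,-0.6,0,0,0]
    - [0,0,-0.6,0,0,0]
    - [0,0,-0.6,0,0,0]
  grip: 0.1

```text
time_s: 41.4
position: [0.4795, 0.136, 0.1586]
tcp_rot: [[0.994, 0.107, 0.005], [0.107, -0.994, 0.0], [0.005, 0.0, -1.0]]
force: [-0.3, -0.1, -1.6]
opening: 0.275
grasp_force: 30.0
```

```bash
python3 - <<'E'
from h import *
wch()
go((480,-80,180,40),slot(-25,150,x=14),slot(-25,17,x=14))
E
```

```text
chisel c [477.6  83.6] [111.2  24.3] ang -3.5 origin from far tip [451.2  85.2] from near end [490.   82.8]
now [478.3 135.9 157.1] yaw 6.13 t 41.5 F [-0.2 -0.3 -2.1] open 0.274 gf 30.0 j [ 3. 87.]
(480, -80, 180, 40) -> [-0.085  0.859 -0.092] [ 0.    -0.001 -0.376] rows 5
(500.8, -269.2, 150, 78.75) -> [-0.084  1.621  0.029] [ 0.001 -0.001 -0.807] rows 9
(500.8, -269.2, 17, 78.75) -> [-0.084  1.621  0.561] [ 0.001 -0.001 -0.807] rows 9
```

Call:
send_rows:
  moves:
    - [-0.02,0.18,-0.08,0,0,-0.09]
    - [-0.04,0.36,-0.08,0,0,-0.18]
    - [-0.06,0.55,-0.08,0,0,-0.27]
    - [-0.08,0.72,-0.08,0,0,-0.36]
    - [-0.08,0.88,-0.06,0,0,-0.45]
    - [-0.08,1,-0.04,0,0,-0.54]
    - [-0.08,1,-0.02,0,0,-0.63]
    - [-0.08,1,0,0,0,-0.72]
    - [-0.08,1,0,0,0,-0.807]
    - [-0.08,1,0,0,0,-0.807]
    - [-0.08,1,0,0,0,-0.807]

```text
time_s: 42.55
position: [0.4849, -0.1143, 0.1554]
tcp_rot: [[0.198, 0.98, -0.002], [0.98, -0.198, 0.001], [0.001, -0.002, -1.0]]
force: [-0.0, 0.8, -0.8]
opening: 0.269
grasp_force: 30.0
```

```bash
python3 - <<'E'
from h import *
go(slot(-25,150,x=14),slot(-25,17,x=14))
E
```

```text
now [ 484.9 -114.3  155.4] yaw 78.59 t 42.5 F [-0.   0.8 -0.8] open 0.269 gf 30.0 j [-26. -15.]
(500.8, -269.2, 150, 78.75) -> [-0.595  0.185  0.021] [-0.001 -0.001 -0.002] rows 4
(500.8, -269.2, 17, 78.75) -> [-0.595  0.186  0.553] [-0.001 -0.001 -0.002] rows 5
```

Call:
send_rows:
  moves:
    - [-0.19,0.06,0.02,0,0,0]
    - [-0.38,0.12,0.02,0,0,0]
    - [-0.55,0.17,0.02,0,0,0]
    - [-0.595,0.185,0.02,0,0,0]
    - [-0.595,0.185,0.02,0,0,0]
    - [-0.595,0.185,0.18,0,0,0]
    - [-0.595,0.185,0.32,0,0,0]
    - [-0.595,0.185,0.43,0,0,0]
    - [-0.595,0.185,0.51,0,0,0]
    - [-0.595,0.185,0.55,0,0,0]
    - [-0.595,0.185,0.56,0,0,0]
    - [-0.595,0.185,0.56,0,0,0]

```text
time_s: 43.75
position: [0.5026, -0.2689, 0.0171]
tcp_rot: [[0.194, 0.981, 0.001], [0.981, -0.194, 0.0], [0.0, 0.001, -1.0]]
force: [-0.2, -0.5, -1.5]
opening: 0.271
grasp_force: 30.0
```

Call:
send_rows:
  moves:
    - [0,0,0,0,0,0]
    - [0,0,0,0,0,0]
    - [0,0,0,0,0,0]
    - [0,0,-0.05,0,0,0]
    - [0,0,-0.2,0,0,0]
    - [0,0,-0.4,0,0,0]
    - [0,0,-0.6,0,0,0]
    - [0,0,-0.8,0,0,0]
    - [0,0,-0.8,0,0,0]
  grip: 0.4

```text
time_s: 44.65
position: [0.5061, -0.2728, 0.2257]
tcp_rot: [[0.195, 0.981, 0.015], [0.981, -0.195, -0.011], [-0.008, 0.017, -1.0]]
force: [0.6, -0.9, 0.9]
opening: 0.398
grasp_force: 0.0
```

```bash
python3 - <<'E'
from h import *
inchest();go((480,-30,220,40),(420,60,220,-4))
E
```

```text
in chest (x,y) [ -2.1 -27. ] [147.4  23.9] 0.2 z [16.7 23.1 26. ]
in chest (x,y) [-2.  24.4] [147.7  24.1] -0.5 z [16.  22.7 25.6]
in chest (x,y) [-1.  72.9] [147.6  24.5] -0.1 z [14.8 22.4 25.3]
now [ 504.2 -271.4  222.2] yaw 78.75 t 44.7 F [-0.7  0.1 -0.2] open 0.4 gf 0.0 j [-39. -28.]
(480, -30, 220, 40) -> [ 0.928 -0.283  0.001] [0.008 0.001 0.431] rows 5
(420, 60, 220, -4) -> [ 1.234 -0.589 -0.004] [ 0.008 -0.003  0.919] rows 10
```

Call:
send_rows:
  moves:
    - [0.18,-0.06,0,0.008,0,0.09]
    - [0.36,-0.12,0,0.008,0,0.18]
    - [0.54,-0.18,0,0.008,0,0.27]
    - [0.72,-0.23,0,0.008,0,0.36]
    - [0.88,-0.3,0,0.008,0,0.45]
    - [0.98,-0.4,0,0.008,0,0.54]
    - [1,-0.55,0,0.008,0,0.63]
    - [1,-0.58,0,0.008,0,0.72]
    - [1,-0.58,0,0.008,0,0.81]
    - [1,-0.58,0,0.008,0,0.9]
    - [1,-0.58,0,0.008,0,0.92]
    - [1,-0.58,0,0.008,0,0.92]
  grip: 0.6

```text
time_s: 45.9
position: [0.4075, 0.0041, 0.216]
tcp_rot: [[0.997, -0.071, -0.008], [-0.07, -0.997, 0.01], [-0.009, -0.009, -1.0]]
force: [0.4, -0.2, 0.3]
opening: 0.599
grasp_force: 0.0
```

```bash
python3 - <<'E'
from h import *
wch(); go((453,85,120,-4.1),(453,85,6.5,-4.1))
E
```

```text
chisel c [460.1  84.9] [149.7  24.7] ang -3.8 origin from far tip [452.9  85.4] from near end [453.2  85.4]
chisel c [390.8 253.6] [45.6 12.7] ang 0.3 origin from far tip [331.6 253.3] from near end [436.  253.8]
now [407.7   4.  216.1] yaw -4.01 t 46.0 F [-0.1  0.1  1.2] open 0.601 gf 0.0 j [-16.  78.]
(453, 85, 120, -4.1) -> [ 0.161 -0.332  0.386] [-0.006  0.005  0.001] rows 3
(453, 85, 6.5, -4.1) -> [ 0.165 -0.328  0.84 ] [-0.006  0.005  0.001] rows 5
```

Call:
send_rows:
  moves:
    - [0.163,-0.33,0.2,-0.006,0.005,0]
    - [0.163,-0.33,0.39,-0.006,0.005,0]
    - [0.163,-0.33,0.45,-0.006,0.005,0]
    - [0.163,-0.33,0.6,-0.006,0.005,0]
    - [0.163,-0.33,0.72,-0.006,0.005,0]
    - [0.163,-0.33,0.8,-0.006,0.005,0]
    - [0.163,-0.33,0.84,-0.006,0.005,0]
    - [0.163,-0.33,0.84,-0.006,0.005,0]
    - [0.163,-0.33,0.84,-0.006,0.005,0]

```text
time_s: 46.85
position: [0.4543, 0.085, 0.0075]
tcp_rot: [[0.998, -0.071, 0.002], [-0.071, -0.998, -0.001], [0.002, 0.001, -1.0]]
force: [0.5, -0.1, 0.5]
opening: 0.6
grasp_force: 0.0
```

Call:
send_rows:
  moves:
    - [0,0,0,0,0,0]
    - [0,0,0,0,0,0]
    - [0,0,0,0,0,0]
    - [0,0,0,0,0,0]
    - [0,0,0,0,0,0]
    - [0,0,-0.05,0,0,0]
    - [0,0,-0.2,0,0,0]
    - [0,0,-0.4,0,0,0]
    - [0,0,-0.6,0,0,0]
    - [0,0,-0.6,0,0,0]
    - [0,0,-0.6,0,0,0]
  grip: 0.1

```text
time_s: 47.95
position: [0.4541, 0.0852, 0.1582]
tcp_rot: [[0.998, -0.07, 0.005], [-0.07, -0.998, -0.001], [0.005, 0.001, -1.0]]
force: [-0.6, 0.8, -1.6]
opening: 0.275
grasp_force: 30.0
```

```bash
python3 - <<'E'
from h import *
go((450,-120,180,40),slot(-75,150),slot(-75,17))
E
```

```text
now [454.1  85.2 158.2] yaw -4.04 t 48.0 F [-0.6  0.8 -1.6] open 0.275 gf 30.0 j [-3. 91.]
(450, -120, 180, 40) -> [ 0.042  0.82  -0.086] [ 0.002 -0.003 -0.489] rows 6
(449.1, -273.1, 150, 78.75) -> [0.081 1.431 0.034] [ 0.003 -0.002 -0.92 ] rows 10
(449.1, -273.1, 17, 78.75) -> [0.078 1.431 0.566] [ 0.003 -0.002 -0.92 ] rows 10
```

Call:
send_rows:
  moves:
    - [0.01,0.15,-0.08,0,0,-0.09]
    - [0.02,0.3,-0.08,0,0,-0.18]
    - [0.03,0.48,-0.08,0,0,-0.27]
    - [0.04,0.65,-0.08,0,0,-0.36]
    - [0.04,0.82,-0.06,0,0,-0.45]
    - [0.05,0.98,-0.04,0,0,-0.54]
    - [0.06,1,-0.02,0,0,-0.63]
    - [0.08,1,0,0,0,-0.72]
    - [0.08,1,0,0,0,-0.81]
    - [0.08,1,0,0,0,-0.92]
    - [0.08,1,0,0,0,-0.92]
    - [0.08,1,0,0,0,-0.92]

```text
time_s: 49.15
position: [0.4545, -0.1647, 0.1551]
tcp_rot: [[0.195, 0.981, -0.003], [0.981, -0.195, 0.002], [0.001, -0.003, -1.0]]
force: [0.9, -0.5, -0.2]
opening: 0.274
grasp_force: 30.0
```

```bash
python3 - <<'E'
from h import *
go(slot(-73,150),slot(-73,17))
E
```

```text
now [ 454.5 -164.7  155.1] yaw 78.73 t 49.1 F [ 0.9 -0.5 -0.2] open 0.274 gf 30.0 j [-33. -22.]
(451.0, -273.5, 150, 78.75) -> [-0.43   0.071  0.019] [-0.002 -0.001 -0.   ] rows 3
(451.0, -273.5, 17, 78.75) -> [-0.43   0.073  0.551] [-0.002 -0.001 -0.   ] rows 4
```

Call:
send_rows:
  moves:
    - [-0.18,0.03,0.02,0,0,0]
    - [-0.35,0.06,0.02,0,0,0]
    - [-0.43,0.072,0.02,0,0,0]
    - [-0.43,0.072,0.02,0,0,0]
    - [-0.43,0.072,0.02,0,0,0]
    - [-0.43,0.072,0.18,0,0,0]
    - [-0.43,0.072,0.32,0,0,0]
    - [-0.43,0.072,0.43,0,0,0]
    - [-0.43,0.072,0.51,0,0,0]
    - [-0.43,0.072,0.545,0,0,0]
    - [-0.43,0.072,0.556,0,0,0]
    - [-0.43,0.072,0.556,0,0,0]

```text
time_s: 50.35
position: [0.4531, -0.274, 0.0186]
tcp_rot: [[0.194, 0.981, 0.001], [0.981, -0.194, -0.001], [-0.0, 0.002, -1.0]]
force: [0.3, 0.3, -0.5]
opening: 0.27
grasp_force: 30.0
```

Call:
send_rows:
  moves:
    - [0,0,0,0,0,0]
    - [0,0,0,0,0,0]
    - [0,0,0,0,0,0]
    - [0,0,-0.05,0,0,0]
    - [0,0,-0.2,0,0,0]
    - [0,0,-0.4,0,0,0]
    - [0,0,-0.6,0,0,0]
    - [0,0,-0.8,0,0,0]
    - [0,0,-0.8,0,0,0]
  grip: 0.4

```text
time_s: 51.25
position: [0.4562, -0.2776, 0.2268]
tcp_rot: [[0.195, 0.981, 0.014], [0.981, -0.195, -0.013], [-0.01, 0.016, -1.0]]
force: [1.0, -0.2, 0.3]
opening: 0.396
grasp_force: 0.0
```

```bash
python3 - <<'E'
from h import *
inchest()
s=readout.read_state();print(s['position'],s['force'])
from chis import chisels
p,d=viewer.capture('scene');cv2.imwrite('pics/scene9.png',p[:,:,::-1])
E
```

```text
in chest (x,y) [ -0.9 -26.7] [149.   24.3] 0.0 z [16.4 22.9 26. ]
in chest (x,y) [-1.5 24.5] [147.7  24.8] -0.3 z [15.4 22.8 25.8]
in chest (x,y) [-3.  71.9] [144.9  23.3] -0.1 z [14.  22.5 25.4]
in chest (x,y) [  1.2 -74.5] [149.3  23.1] 0.1 z [16.9 23.2 26.2]
[ 0.45450823 -0.27613912  0.22344947] [-0.19344706 -0.41076911 -0.7280599 ]
```

View pics/scene9.png

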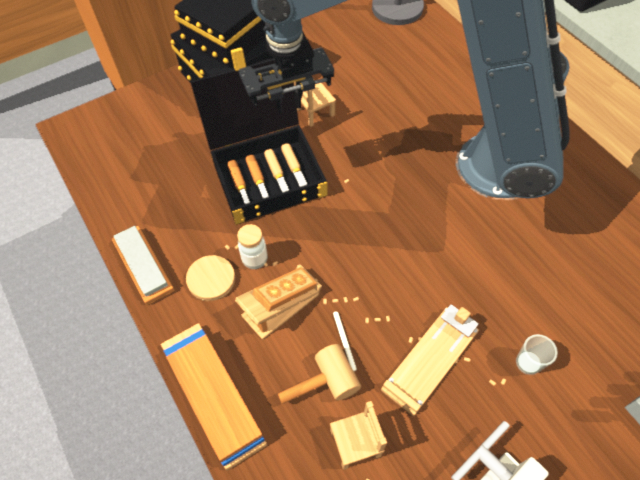

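The scene view shows all four chisels flat in the open chest (265,170), the panel on the stand (285,288), the jaw back (462,318) and the bystanders in place. The robot is touching nothing.

```bash
python3 -c "
from rig import ticket; print(ticket.hand_in())"
```

```text
the job is handed in; nothing more can be done
None
```

The job is done and handed in: the jaw is fully back, the panel is centred on the stand against its lip with the carved face up, the lid is open, and all four chisels lie flat in the chest. No verdict came back.

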